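# Scrape the offcuts out from under the beam of a bench press

### The job

Take the scraper block by its upright grip, lean it towards the robot so that it gets in under the beam of the bench press, and set its lower front edge down on the bed behind the loose offcuts. Pressing lightly all the way, draw it to the front edge of the bed so that all three offcuts drop into the trough; move them only with the scraper, not with the fingers. Then stand the scraper upright on the middle of its rubber mat again, let go of it, and leave the other things on the bench where they are.

Things in the scene. Friction and masses are not known exactly. Their poses are not given: they have to be found in the camera images.
- press: grey bench press, fixed. Origin: on the bench top under the centre of its bed; x away from the trough (which is on its -x side, facing the robot), y along the beam, z up. Bed: bare steel plate, x -100 to +100, top 60 mm above the bench. Side fences along it: inner faces at y -118 and +118, tops 75 mm above the bench.
- bed_front (a point): middle of the front edge of the bed's top (press x -100, 60 mm up), given for the bed at rest; axes of the press. The bed floats on rubber mounts: it starts to give at 2 to 3 N and sinks 1 mm for every further 3 N, 6 mm at most, where it is hard.
- beam_mid (a point): middle of the underside of the dark steel beam that crosses over the back of the bed, 105 mm above it; axes of the press. Beam: 50 (x) by 270 (y) by 60 high, so press x 60 to 110. It is carried by end frames at press x 50 to 120, |y| 134 to 158, 235 mm high.
- trough_mid (a point): middle of the floor of the trough, an open tray in front of the bed: press x -235 to -100, |y| under 135, floor 5 mm and walls 32 mm above the bench. The bed's front edge stands straight above its rear end.
- scraper_grip (a point): scraper block, wood with a steel-faced front, 0.35 kg, standing on the mat at the start. The point lies in the middle of its upright square grip, 90 mm above the underside. Axes: z up the grip, y along the block, x backwards. Foot: block 40 (x) by 150 (y) by 30 high; grip 26 by 26, rising from the foot at 30 to 150 mm above the underside. The steel face is on the -x side.
- scraper_edge (a point): middle of the scraper's scraping edge: the lower edge on its steel-faced (-x) side, 150 mm long along y. It lies 20 mm in -x and 90 mm below the grip point. Same axes as the grip point. When the scraper leans with its top towards -x this edge is its lowest line.
- mat_top (a point): middle of the top of the black rubber mat, 110 (x) by 190 (y), 4 mm thick, fixed to the bench; the scraper's place, the scraper's length along the mat's y
- flat_center (a point): offcut of flat aluminium bar, 60 (x) by 20 by 8 high, 26 g, loose on the bed; point at its centre
- angle_center (a point): offcut of aluminium angle section, 60 (x) by 20 by 20 high, walls 3, 20 g, loose on the bed; point 8 mm above its underside, in the middle of its length
- tube_center (a point): offcut of square aluminium tube, 60 (x) by 18 by 18, 30 g, loose on the bed; point at its centre
- spanner: loose steel spanner, 160 long, 10 high, lying on the bench; not to be disturbed
- tin: steel tin, 90 diameter, 110 high, origin under its centre; not to be disturbed
- screwdriver: screwdriver, 200 long, lying on the bench; not to be disturbed
- hammer: hammer, 280 long, lying on the bench; not to be disturbed
- riveter: hand riveter with two black handles, 240 long, 25 high, lying on the bench; not to be disturbed
Not all that is in view belongs to the job. What is shaped like the part that bears tube_center but red is not meant.

How it is judged:
By the outcome, as a careful person would: the job done as asked, in the order asked, and still so for the second after the job is handed in, with the robot touching nothing.
It also fails if it takes over 53 s, if anything falls off the work surface, if the arm or the gripper's body presses on something with over 40 N, if the wrist force passes 120 N, or if a joint passes its speed limit or range.

### The arm

A 6-joint arm with a two-finger parallel gripper is mounted at the origin on the work surface. World frame = base frame: x ahead of the robot, y to its left, z up, the work surface at z = 0. Lengths are in m, angles in degrees, forces in N, time in s.
With the tool pointing down it reaches from about 0.25 to 0.775 m from the base axis. Payload 8.9 kg.
Tool frame: the origin (TCP) lies between the finger pads; the fingertips stand 14 mm ahead of it and the grasp point (between the pads) lies 5 mm behind it; x points along the fingers, z is the direction in which the jaws open and shut, and the axes are right-handed (so a half turn about x gives the same grasp; the last joint's range is limited). The gripper opens to 85 mm and grips with 20 to 120 N. Pads are 22 mm wide; open, the fingers measure 114 mm over their backs; the gripper's body (76 mm by 85 mm) begins 54 mm behind the grasp point. The pads swing forward as they close: fully open they stand 13 mm farther back than shut.
Start: joints at [-81.95, 16.656, -8.789, 64.555, 0, 82.019], TCP at [0.145, -0.505, 0.222] pointing down, gripper open.
Joint ranges: [-144.48, 144.48], [-52.06, 99.96], [-74.48, 78.29], [-112.23, 115.85], [-86.99, 84.42], [-180, 180]. Speed limits (degrees/s): [127.2, 127.2, 159.86, 180, 180, 180].

### API

Orientations are given as [roll, pitch, yaw] about the fixed x, y, z axes, in that order (R = Rz(yaw) Ry(pitch) Rx(roll)).
In Python, from bench import read_state, vision, ticket gives the robot as it stands. The module is installed in compiled form; this text tells all that it offers.
- The arm moves only by the tool step_arm, never from a script. Its argument "targets" is a list of rows, each a list of 3 entries, a list of its own where there are three numbers: the turn, a rotation vector about the tool's x, y, z in degrees, then the shift along the tool's x, y, z in mm, then the opening, from 0 (shut) to 1 (fully open). In form: [[[wx, wy, wz], [dx, dy, dz], fingers], ...]. A call has 1 to 12 rows; each row is the pose to reach, as a shift and turn from the pose commanded when the call began, along the tool's axes at that moment; what a row does not reach only later rows make up. A row lasts 1/10 s, in which the tool goes at most 50 mm and 8.59 degrees, less where a joint would pass 70% of its speed; a pose out of reach is approached as far as the arm can. A call with a gripper value outside its range is refused whole. The fingers move at their own pace and stop on an object; "squeeze" is the grip in N (left out, the last holds). Time passes only in rows, so rows that repeat a pose let the fingers close. It gives the time, the measured TCP pose, the force and the opening at its end, in the units of the state.
- read_state(): the state, without advancing time (a new reading comes with each control period).
- vision.camera(name): name is "scene" or "side" or "wrist"; returns a dict with "frame" (384x512x3 uint8, blue, green, red), "mtx" (3x3 intrinsics, pixels), "dist_coeffs" ([k1, k2, p1, p2, k3] as OpenCV has them; the pictures are not rectified), "T" (4x4, takes a point from camera to world coordinates); the wrist camera has in their place "mount" (4x4, takes a point from camera to tool coordinates, whose origin is the TCP and whose axes are the tool frame's). Camera axes: x right, y down, z forward; pixel columns grow to the right and rows downward; lengths in m; the calibration is good to about 2 mm. A picture is of the moment at which its call begins: read the wrist's pose just before it. There is no depth.
- ticket.finish_job(): hands the job in, once; it reports no verdict.
Trained networks look in the newest picture that a camera, given by its name, has taken for a name from the list of things; names that differ only in an ending like _2 or _b are one class to them, and where a whole thing is asked for, a point or a joint stands for the part that bears it (a point fixed in the world has none). Each returns a list of dicts, best first, with "score" (0 to 1); they miss things now and then, are a little off and sometimes report something else, mostly with a low value. They report only what shows in the picture. A call takes as long as a camera call. They do not tell look-alikes from the thing itself.
- vision.spot_in(target, camera): "point" ([x, y, z] in m, in the coordinates of the camera as it stood for that picture, good to about 4 mm: the middle of the surface that is visible of it).
- vision.masks_of(target, camera): "mask" (384x512 bool, what is visible of it).
The state is a dict: "time_s": time; "qpos": joint angles; "qd": joint speeds; "joint_torque": joint torques, N m; "position": TCP position; "tool_rot": TCP orientation; "wrist_force": force on the tool from outside, world axes, zero at the start; "ft_torque": the same for the moment, N m; "opening": opening from 0.0 (shut) to 1.0 (fully open).
Only numpy, scipy, OpenCV 4.12 (cv2) and the standard library are available. Lean on these libraries where they do the work, as an engineer would, in place of code of your own. Each camera call takes 0.05 s, during which the arm holds its last target.

## Working session

There is one attempt and no reset: what is moved stays moved. The work goes in short steps, Python scripts to look and compute and a tool call to move; the robot and the scene stay as the last step left them, time stands still between calls to the robot, and variables do not carry over. Pictures are saved under pics/ and viewed, and the job is handed in when it is done.

Besides the shell and the picture viewer there is one more tool, called after "Emit:" by a JSON object that holds its "method" and its "body". step_arm: Moves the arm, as the interface text tells. Its arguments: {"type":"object","properties":{"targets":{"type":"array"},"squeeze":{"type":"number"}},"required":["targets"]}

```bash
mkdir -p pics; python3 - <<'E'
from bench import read_state, vision
import cv2
s=read_state(); print(s)
for c in ["scene","side","wrist"]:
    d=vision.camera(c); cv2.imwrite(f"pics/{c}0.png",d["frame"])
    print(c,d["mtx"].tolist() if hasattr(d["mtx"],'tolist') else d["mtx"],d["dist_coeffs"],d.get("T"),d.get("mount"))
    for n in ["press","scraper_grip","flat_center","angle_center","tube_center","mat_top","tin","spanner","bed_front"]:
        try:
            for r in vision.spot_in(n,c)[:3]: 
                import numpy as np
                p=np.array(r["point"]); 
                if "T" in d: w=(np.array(d["T"])@np.r_[p,1])[:3]
                else: w=p
                px,_=cv2.projectPoints(p.reshape(1,3),np.zeros(3),np.zeros(3),np.array(d["mtx"]),np.array(d["dist_coeffs"]))
                print(n,round(r["score"],2),w.round(4),px.ravel().round())
        except Exception as e: print(n,e)
E
```

```text
{'time_s': 0.0, 'qpos': array([-8.19495194e+01,  1.66880235e+01, -8.83089107e+00,  6.45550029e+01,
       -1.93451889e-05,  8.20177500e+01]), 'qd': array([-0.12160404, -0.01132382,  0.01755085,  0.11137684, -0.00519119,
        0.06632149]), 'joint_torque': array([ 2.47089720e-04, -5.37142003e+01,  3.31366181e+01,  1.58658286e-02,
       -1.19514561e-04, -6.53571192e-06]), 'position': array([ 0.14492955, -0.50413173,  0.22154168]), 'tool_rot': array([172.03274506,  89.92608257,  98.06547566]), 'wrist_force': array([-0.04109825,  0.50839159, -0.1735187 ]), 'ft_torque': array([0.00101877, 0.02609594, 0.01899839]), 'opening': 0.9998696877729493}
scene [[444.9445645528356, 0.0, 254.26357145784633], [0.0, 444.9445645528356, 186.50636626817104], [0.0, 0.0, 1.0]] [-0.1323537  0.         0.         0.         0.       ] [[ 0.86869552  0.41771639 -0.26623505  0.92970642]
 [ 0.49526542 -0.72271472  0.48207426 -0.6088845 ]
 [ 0.00895833 -0.55063277 -0.83469953  1.2472271 ]
 [ 0.          0.          0.          1.        ]] None
press 0.91 [ 0.6446 -0.1305  0.0585] [247. 251.]
scraper_grip 0.7 
[... 1307 characters left out ...]
2.]
mat_top 0.58 [0.478  0.3423 0.0032] [202. 275.]
mat_top 0.15 [ 0.6586 -0.1601  0.0799] [274. 149.]
tin 0.97 [0.6775 0.3885 0.0988] [147. 228.]
spanner 0.59 [0.6838 0.219  0.0049] [191. 214.]
bed_front 0.67 [ 0.648  -0.1048  0.0553] [265. 162.]
wrist [[328.19231662633854, 0.0, 256.9969310218862], [0.0, 328.19231662633854, 192.29284600583068], [0.0, 0.0, 1.0]] [-0.07745475  0.          0.          0.          0.        ] None [[ 2.30640711e-03 -3.19502065e-01  9.47582773e-01 -1.51441960e-01]
 [-5.69145309e-04 -9.47585559e-01 -3.19501619e-01  8.29538621e-02]
 [ 9.99997178e-01  1.97588514e-04 -2.36736117e-03 -2.12717244e-04]
 [ 0.00000000e+00  0.00000000e+00  0.00000000e+00  1.00000000e+00]]
```

View pics/scene0.png

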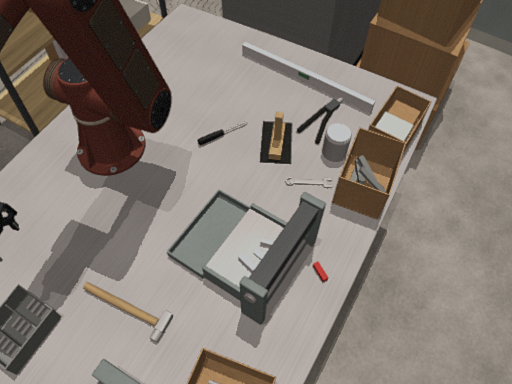

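View pics/side0.png

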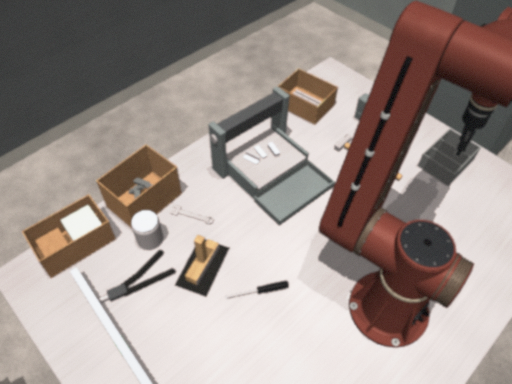

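View pics/wrist0.png

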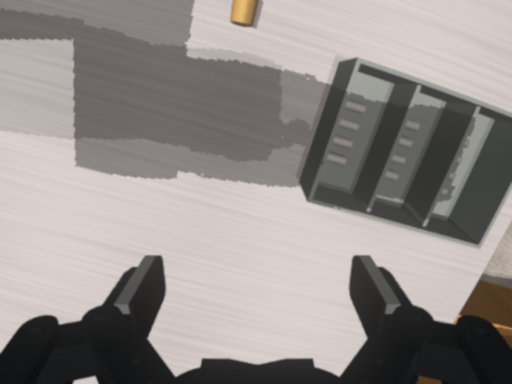

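The scene picture shows the press around (250,250), the scraper on its mat at (277,140), a red tube decoy at (320,271) on the bench, and offcuts on the bed at about (240-270,240-262). I'll enlarge these areas.

```bash
python3 - <<'E'
import cv2
a=cv2.imread("pics/scene0.png");b=cv2.imread("pics/side0.png")
def crop(im,x0,y0,x1,y1,s,n): cv2.imwrite(n,cv2.resize(im[y0:y1,x0:x1],None,fx=s,fy=s,interpolation=cv2.INTER_CUBIC))
crop(a,160,180,340,325,4.4,"pics/c1.png")
crop(b,200,80,340,225,4,"pics/c2.png")
crop(a,250,100,310,170,8,"pics/c3.png")
crop(b,170,225,240,300,8,"pics/c4.png")
E
```

```text
(no output)
```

View pics/c1.png

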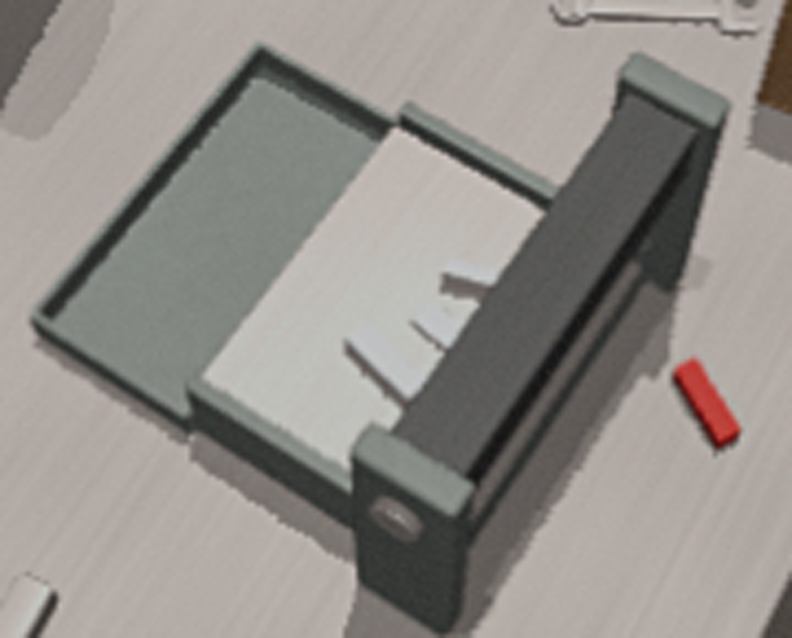

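View pics/c2.png

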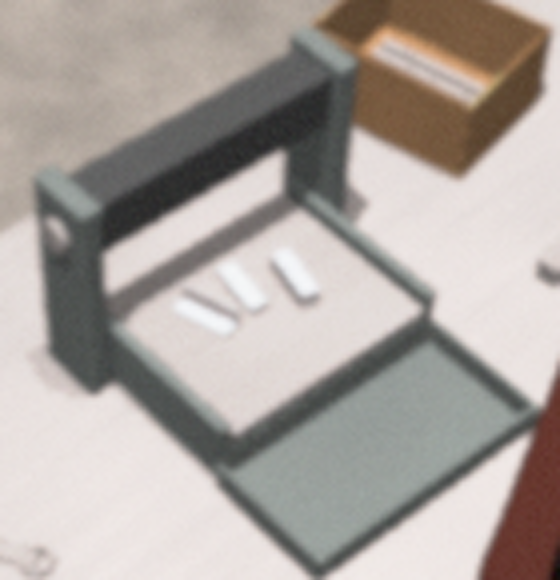

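View pics/c3.png

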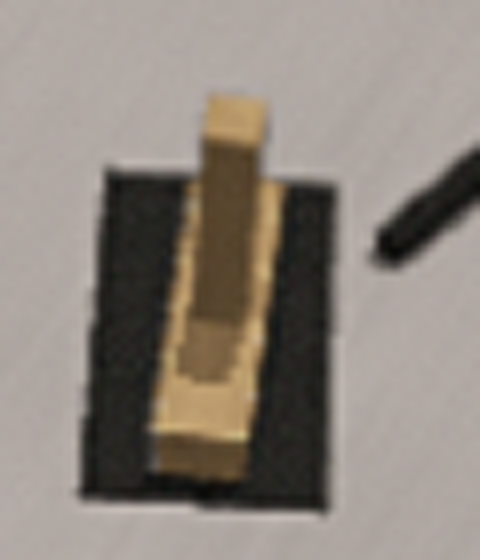

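View pics/c4.png

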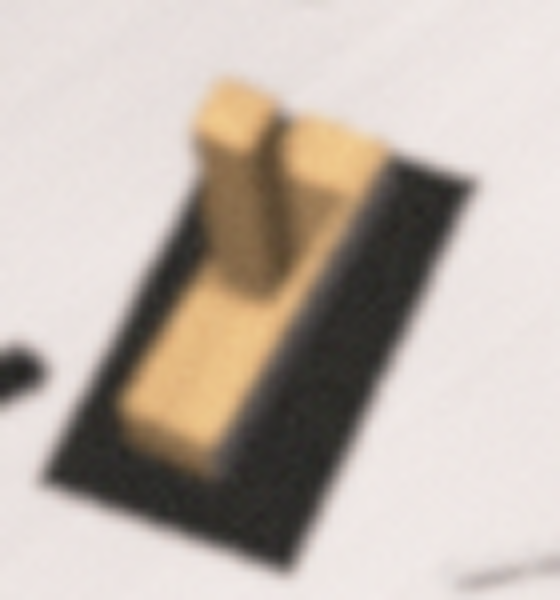

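```bash
cat > h.py <<'E'
import numpy as np, cv2
from scipy.optimize import least_squares
from bench import vision
CAM={}
def cams():
    for c in ["scene","side"]:
        d=vision.camera(c); CAM[c]={k:np.array(d[k],float) for k in("mtx","dist_coeffs","T")}
    np.savez("cams.npz",**{c+k:v for c in CAM for k,v in CAM[c].items()})
def load():
    z=np.load("cams.npz")
    for c in ["scene","side"]: CAM[c]={k:z[c+k] for k in("mtx","dist_coeffs","T")}
def proj(c,P):
    d=CAM[c]; Ti=np.linalg.inv(d["T"]); P=np.asarray(P,float).reshape(-1,3)
    p=(Ti[:3,:3]@P.T).T+Ti[:3,3]
    return cv2.projectPoints(p,np.zeros(3),np.zeros(3),d["mtx"],d["dist_coeffs"])[0].reshape(-1,2)
def onz(c,uv,z):
    d=CAM[c]; n=cv2.undistortPoints(np.array(uv,float).reshape(-1,1,2),d["mtx"],d["dist_coeffs"]).reshape(-1,2)
    r=(d["T"][:3,:3]@np.c_[n,np.ones(len(n))].T).T; o=d["T"][:3,3]
    return o+r*((z-o[2])/r[:,2])[:,None]
def pose(P,x,y,yaw,z0=0):
    P=np.asarray(P,float)/1000; c,s=np.cos(yaw),np.sin(yaw)
    return np.c_[x+c*P[:,0]-s*P[:,1],y+s*P[:,0]+c*P[:,1],P[:,2]+z0]
def fit(obs,x0,z0=0,show=True):
    # obs: list (cam, model mm, pixel)
    def f(q): return np.concatenate([(proj(c,pose([m],*q,z0))[0]-p) for c,m,p in obs])
    r=least_squares(f,x0,loss="soft_l1",f_scale=1.0)
    res=f(r.x).reshape(-1,2)
    print("pose",r.x[:2].round(4),"yaw",np.degrees(r.x[2]).round(2),"rms",np.sqrt((res**2).mean()).round(2))
    if show: print([ (c[:2],m,tuple(e.round(1))) for (c,m,p),e in zip(obs,res) if np.abs(e).max()>1.2])
    for cc in("scene","side"):
        o=[x for x in obs if x[0]==cc]
        if len(o)>=2:
            g=lambda q: np.concatenate([(proj(c,pose([m],*q,z0))[0]-p) for c,m,p in o])
            t=least_squares(g,r.x,loss="soft_l1").x; print("  only",cc,t[:2].round(4),np.degrees(t[2]).round(2))
    return r.x
E
cat > fit0.py <<'E'
from h import *
cams()
def S(u,v): return np.array([160+u/4.4,180+v/4.4])
def D(u,v): return np.array([200+u/4,80+v/4])
press=[("scene",(-235,135,32),S(258,45)),("scene",(-235,-135,32),S(35,318)),("scene",(-100,-135,32),S(190,430)),
("scene",(-100,118,60),S(398,127)),("scene",(-100,-118,60),S(203,383)),
("scene",(50,158,235),S(640,55)),("scene",(120,158,235),S(728,103)),("scene",(120,134,235),S(715,127)),("scene",(50,134,235),S(620,85)),
("scene",(50,-134,235),S(372,428)),("scene",(120,-134,235),S(472,485)),("scene",(120,-158,235),S(455,515)),("scene",(50,-158,235),S(357,460)),
("side",(-235,-135,32),D(535,412)),("side",(-235,135,32),D(320,572)),("side",(-100,135,32),D(222,475)),
("side",(-100,118,60),D(233,430)),("side",(-100,-118,60),D(425,312)),
("side",(50,-134,235),D(342,75)),("side",(50,-158,235),D(352,62)),("side",(120,-158,235),D(308,28)),("side",(120,-134,235),D(295,40)),
("side",(50,134,235),D(103,208)),("side",(50,158,235),D(90,220)),("side",(120,158,235),D(40,180)),("side",(120,134,235),D(55,168))]
print("press");pp=fit(press,[.65,-.13,0])
def S(u,v): return np.array([250+u/8,100+v/8])
def D(u,v): return np.array([170+u/8,225+v/8])
mat=[("scene",(-55,95,4),S(107,172)),("scene",(55,95,4),S(335,187)),("scene",(55,-95,4),S(328,510)),("scene",(-55,-95,4),S(82,495)),
("side",(55,95,4),D(45,485)),("side",(-55,95,4),D(290,572)),("side",(-55,-95,4),D(480,183))]
print("mat");mp=fit(mat,[.5,.31,0])
sc=[("scene",(-13,13,150),S(208,95)),("scene",(13,13,150),S(268,100)),("scene",(13,-13,150),S(265,145)),("scene",(-13,-13,150),S(203,140)),
("scene",(-20,-75,30),S(155,430)),("scene",(20,-75,30),S(245,440)),("scene",(20,-75,0),S(243,478)),("scene",(20,75,30),S(283,183)),("scene",(-20,75,30),S(188,183)),
("side",(-13,-13,150),D(280,110)),("side",(13,-13,150),D(228,75)),("side",(13,13,150),D(195,125)),("side",(-13,13,150),D(250,145)),
("side",(-20,75,30),D(208,455)),("side",(20,75,30),D(118,405)),("side",(-20,-75,30),D(390,150))]
print("scraper");sp=fit(sc,[.5,.31,0],0.004)
np.savez("poses.npz",press=pp,mat=mp,scr=sp)
print("offcuts in press frame (mm)")
def D(u,v): return np.array([200+u/4,80+v/4])
c,s=np.cos(pp[2]),np.sin(pp[2])
for n,h,q in [("A",18,[(275,250),(292,250),(318,293),(300,303)]),("B",8,[(220,265),(235,262),(270,300),(255,312)]),("C",20,[(175,305),(190,290),(240,325),(222,335)])]:
    w=onz("side",[D(*u) for u in q],.06+h/1000)-np.r_[pp[:2],0]
    print(n,np.c_[c*w[:,0]+s*w[:,1],-s*w[:,0]+c*w[:,1]].round(3).tolist())
E
python3 fit0.py
```

```text
press
pose [ 0.6708 -0.1238] yaw -3.35 rms 1.73
[('sc', (-235, -135, 32), (np.float64(-2.4), np.float64(-0.2))), ('sc', (-100, -135, 32), (np.float64(-1.6), np.float64(-2.2))), ('sc', (-100, -118, 60), (np.float64(-1.9), np.float64(0.1))), ('sc', (50, 158, 235), (np.float64(-1.7), np.float64(-1.8))), ('sc', (50, 134, 235), (np.float64(-1.6), np.float64(-2.3))), ('sc', (50, -134, 235), (np.float64(-0.6), np.float64(-1.9))), ('sc', (120, -134, 235), (np.float64(1.2), np.float64(0.2))), ('sc', (120, -158, 235), (np.float64(-0.3), np.float64(1.5))), ('sc', (50, -158, 235), (np.float64(-2.7), np.float64(-1.4))), ('si', (-235, -135, 32), (np.float64(0.8), np.float64(-2.9))), ('si', (-235, 135, 32), (np.float64(-0.3), np.float64(-3.3))), ('si', (-100, 135, 32), (np.float64(-1.8), np.float64(-3.4))), ('si', (-100, -118, 60), (np.float64(-0.4), np.float64(-2.2))), ('si', (50, -134, 235), (np.float64(-1.1), np.float64(-1.9))), ('si', (50, -158, 235), (np.float64(1.3), np.float64(-1.4))), ('si', (120, -158, 235), (np.float64(-0.8), np.float64(-2.5))), ('si', (120, -134, 235), (np.float64(-2.4),
[... 660 characters left out ...]
.3119] yaw 22.01 rms 0.94
[('sc', (-20, 75, 30), (np.float64(0.1), np.float64(-1.7))), ('si', (-13, -13, 150), (np.float64(-0.3), np.float64(-2.4))), ('si', (13, -13, 150), (np.float64(-1.5), np.float64(-1.1))), ('si', (13, 13, 150), (np.float64(-1.6), np.float64(-0.6))), ('si', (-20, 75, 30), (np.float64(0.1), np.float64(-1.7))), ('si', (-20, -75, 30), (np.float64(-0.6), np.float64(-1.5)))]
  only scene [0.5121 0.3109] 22.0
  only side [0.5045 0.3128] 20.12
offcuts in press frame (mm)
A [[0.026, -0.046], [0.016, -0.058], [-0.04, -0.04], [-0.038, -0.019]]
B [[0.051, -0.0], [0.045, -0.013], [-0.011, -0.007], [-0.014, 0.014]]
C [[0.031, 0.071], [0.037, 0.049], [-0.025, 0.042], [-0.023, 0.062]]
```

```bash
cat > m.py <<'E'
import numpy as np, json, os
from scipy.spatial.transform import Rotation as Ro
from bench import read_state
# commanded pose kept in cmd.json
def state():
    s=read_state(); return np.array(s["position"]),Ro.from_euler("xyz",s["tool_rot"],degrees=True),s
def getcmd():
    c=json.load(open("cmd.json")); return np.array(c["p"]),Ro.from_quat(c["q"])
def setcmd(p,R): json.dump({"p":list(map(float,p)),"q":list(map(float,R.as_quat()))},open("cmd.json","w"))
def applyrow(w,d):  # after typing a call, last row
    p,R=getcmd(); setcmd(p+R.apply(np.array(d)/1000.),R*Ro.from_rotvec(np.radians(w)))
def rel(p,R):
    p0,R0=getcmd(); d=R0.inv().apply(np.array(p)-p0)*1000; w=np.degrees((R0.inv()*R).as_rotvec())
    return w.round(2).tolist(),d.round(1).tolist()
def orient(yaw,lean,flip=1):
    # tool x = forward*sin(lean) - z*cos(lean); tool z = flip*left ; yaw of forward in deg
    f=np.array([np.cos(np.radians(yaw)),np.sin(np.radians(yaw)),0]); l=np.array([-f[1],f[0],0]); z=np.array([0,0,1.])
    a=np.radians(lean); x=f*np.sin(a)-z*np.cos(a); zz=flip*l; y=np.cross(zz,x)
    return Ro.from_matrix(np.c_[x,y,zz])
E
python3 - <<'E'
from m import *
p,R,s=state(); print(R.as_matrix().round(3))
R0=Ro.from_euler("xyz",[172.0327,90,98.0655-0.0],degrees=True)
setcmd([.145,-.505,.222],Ro.from_euler("xyz",s["tool_rot"],degrees=True))
for f in (1,-1):
    print(f,rel([.40,-.12,.30],orient(-5,45,f)), orient(-5,45,f).as_matrix().round(2).tolist())
E
```

```text
[[-0.     0.961  0.276]
 [-0.     0.276 -0.961]
 [-1.    -0.     0.   ]]
1 ([-147.99, -61.3, -11.38], [-78.0, 351.4, -299.6]) [[0.7, -0.7, 0.09], [-0.06, 0.06, 1.0], [-0.71, -0.71, 0.0]]
-1 ([19.93, -8.26, 44.48], [-78.0, 351.4, -299.6]) [[0.7, 0.7, -0.09], [-0.06, -0.06, -1.0], [-0.71, 0.71, 0.0]]
```

Emit:
{"method": "step_arm", "body": {"targets": [[[-148, -61, -11.5], [-78, 351, -300], 1], [[-148, -61, -11.5], [-78, 351, -300], 1], [[-148, -61, -11.5], [-78, 351, -300], 1], [[-148, -61, -11.5], [-78, 351, -300], 1], [[-148, -61, -11.5], [-78, 351, -300], 1], [[-148, -61, -11.5], [-78, 351, -300], 1], [[-148, -61, -11.5], [-78, 351, -300], 1], [[-148, -61, -11.5], [-78, 351, -300], 1], [[-148, -61, -11.5], [-78, 351, -300], 1], [[-148, -61, -11.5], [-78, 351, -300], 1], [[-148, -61, -11.5], [-78, 351, -300], 1], [[-148, -61, -11.5], [-78, 351, -300], 1]]}}

```text
time_s: 2.8
position: [0.4001, -0.1176, 0.3003]
tool_rot: [-59.6, 55.0, -35.7]
wrist_force: [-1.0, 0.1, 0.3]
opening: 0.999
```

```bash
python3 - <<'E'
from m import *
p,R,s=state(); setcmd([.4,-.12,.3],R); print(s["qpos"].round(1))
print(rel([.40,-.12,.30],orient(-5,45,1)))
E
```

```text
[-18.7 -24.7 -46.7  34.1  -9.6  44.4]
([-53.57, -22.28, -4.33], [0.0, 0.0, 0.0])
```

Emit:
{"method": "step_arm", "body": {"targets": [[[-54, -22, -4], [0, 0, 0], 1], [[-54, -22, -4], [0, 0, 0], 1], [[-54, -22, -4], [0, 0, 0], 1], [[-54, -22, -4], [0, 0, 0], 1], [[-54, -22, -4], [0, 0, 0], 1], [[-54, -22, -4], [0, 0, 0], 1], [[-54, -22, -4], [0, 0, 0], 1], [[-54, -22, -4], [0, 0, 0], 1]]}}

```text
time_s: 3.6
position: [0.3991, -0.1208, 0.3001]
tool_rot: [-90.2, 45.5, -5.6]
wrist_force: [-0.2, -0.9, 0.3]
opening: 0.998
```

```bash
python3 - <<'E'
from m import *
import cv2
from bench import vision
p,R,s=state(); print(p.round(4),s["tool_rot"],s["qpos"].round(1)); setcmd(p,R)
d=vision.camera("wrist"); cv2.imwrite("pics/w1.png",d["frame"])
M=np.array(d["mount"]); T=np.eye(4);T[:3,:3]=R.as_matrix();T[:3,3]=p
np.savez("w1.npz",mtx=d["mtx"],dist=d["dist_coeffs"],T=T@M)
cv2.imwrite("pics/w1b.png",cv2.resize(d["frame"],None,fx=1.5625,fy=1.5625,interpolation=cv2.INTER_CUBIC))
E
```

```text
[ 0.3991 -0.1208  0.3001] [-90.2472372   45.49965369  -5.61588491] [-52.6 -31.4 -54.5  33.1  30.8 -37.6]
```

View pics/w1b.png

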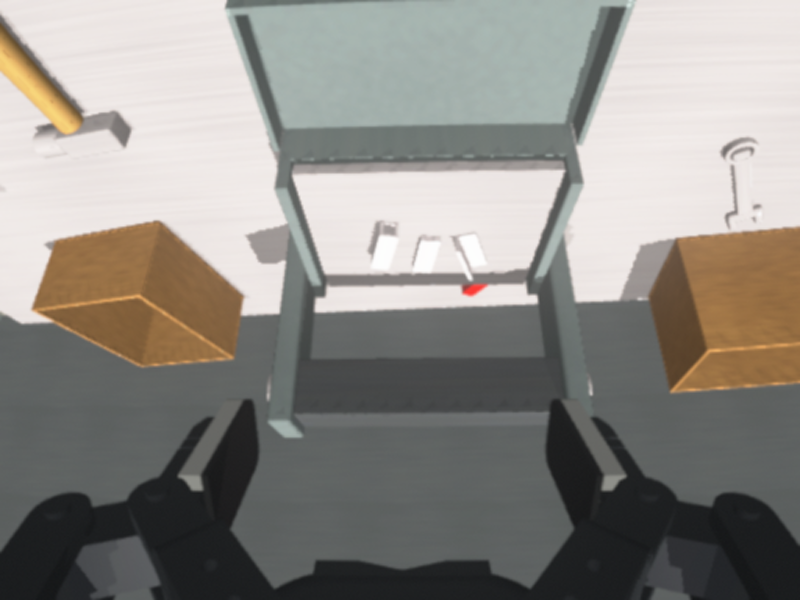

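```bash
python3 - <<'E'
import cv2
a=cv2.imread("pics/w1.png")
def crop(im,x0,y0,x1,y1,s,n): cv2.imwrite(n,cv2.resize(im[y0:y1,x0:x1],None,fx=s,fy=s,interpolation=cv2.INTER_CUBIC))
crop(a,165,75,385,200,3.6,"pics/w1c.png")
crop(a,165,180,385,285,3.6,"pics/w1d.png")
crop(a,220,130,325,195,7.5,"pics/w1e.png")
E
```

```text
(no output)
```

View pics/w1c.png

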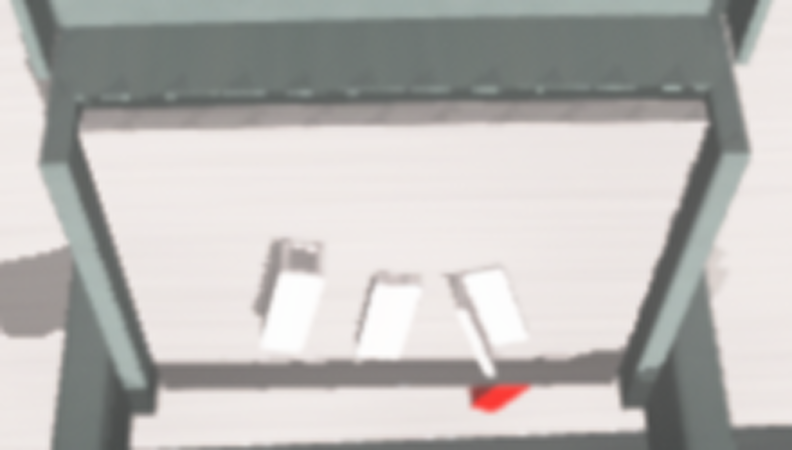

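View pics/w1d.png

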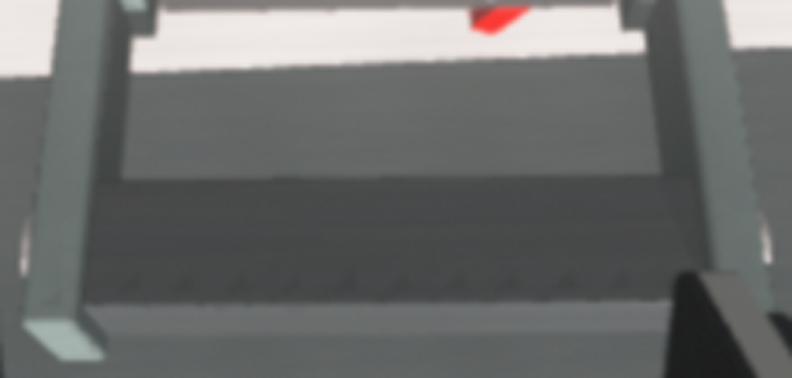

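View pics/w1e.png

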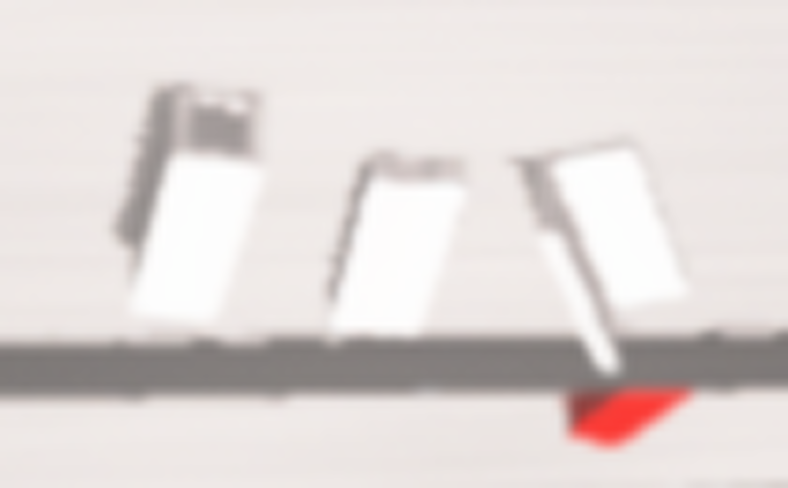

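```bash
cat > fw.py <<'E'
from h import *
def loadw(n):
    z=np.load(n); CAM["wrist"]={"mtx":z["mtx"],"dist_coeffs":z["dist"],"T":z["T"]}
E
cat > fit1.py <<'E'
from fw import *
load(); loadw("w1.npz")
C=lambda u,v: np.array([165+u/3.6,75+v/3.6])-.36
Dd=lambda u,v: np.array([165+u/3.6,180+v/3.6])-.36
B=lambda u,v: np.array([u,v])/1.5625-.18
obs=[("wrist",(-100,-118,60),C(80,130)),("wrist",(-100,118,60),C(708,122)),("wrist",(-100,-118,75),C(72,163)),("wrist",(-100,118,75),C(718,152)),
("wrist",(50,-158,235),Dd(25,320)),("wrist",(50,-134,235),Dd(72,318)),("wrist",(120,-134,235),Dd(103,357)),("wrist",(120,-158,235),Dd(62,358)),
("wrist",(-235,-135,32),B(228,8)),("wrist",(-235,135,32),B(632,2))]
q=fit(obs,[.67,-.12,0])
for m in [(60,0,165),(60,0,225),(100,0,60)]: print(m,proj("wrist",pose([m],*q)))
print("obs beam v", Dd(400,178),Dd(400,302),C(400,385))
E=lambda u,v: np.array([220+u/7.5,130+v/7.5])-.43
c,s=np.cos(q[2]),np.sin(q[2])
for n,h,pts in [("tube",18,[(172,155),(263,160),(222,322),(132,315)]),("flat",8,[(370,183),(466,187),(418,332),(330,335)]),("angle flange",3,[(552,160),(630,140),(690,295),(622,305)]),("angle wall",20,[(545,232),(620,370),(600,372)])]:
    w=onz("wrist",[E(*u) for u in pts],.06+h/1000)-np.r_[q[:2],0]
    print(n,np.c_[c*w[:,0]+s*w[:,1],-s*w[:,0]+c*w[:,1]].round(3).tolist())
np.save("press.npy",q)
E
python3 fit1.py
```

```text
pose [ 0.6697 -0.1212] yaw -4.08 rms 1.74
[('wr', (-100, -118, 60), (np.float64(-1.6), np.float64(1.1))), ('wr', (-100, 118, 60), (np.float64(2.4), np.float64(0.9))), ('wr', (-100, 118, 75), (np.float64(1.5), np.float64(1.4))), ('wr', (50, -158, 235), (np.float64(-2.3), np.float64(2.0))), ('wr', (50, -134, 235), (np.float64(0.4), np.float64(2.7))), ('wr', (120, -134, 235), (np.float64(1.0), np.float64(1.6))), ('wr', (120, -158, 235), (np.float64(-1.7), np.float64(1.3))), ('wr', (-235, -135, 32), (np.float64(-1.2), np.float64(-0.2))), ('wr', (-235, 135, 32), (np.float64(4.3), np.float64(-0.6)))]
(60, 0, 165) [[273.58117179 228.4547644 ]]
(60, 0, 225) [[274.40769651 265.48364614]]
(100, 0, 60) [[271.88556232 182.69889719]]
obs beam v [275.75111111 229.08444444] [275.75111111 263.52888889] [275.75111111 181.58444444]
tube [[-0.034, -0.046], [-0.032, -0.028], [0.031, -0.039], [0.027, -0.058]]
flat [[-0.008, -0.007], [-0.006, 0.013], [0.054, 0.005], [0.054, -0.015]]
angle flange [[-0.008, 0.031], [-0.015, 0.047], [0.047, 0.067], [0.051, 0.052]]
angle wall [[-0.007, 0.029], [0.051, 0.05], [0.052, 0.046]]
```

```bash
python3 - <<'E'
from m import *
print(rel([.508,.311,.26],orient(23,0,1)))
E
```

```text
([-26.92, -11.2, 43.52], [75.0, -21.0, 440.3])
```

Emit:
{"method": "step_arm", "body": {"targets": [[[-27, -11, 43.5], [75, -21, 440], 1], [[-27, -11, 43.5], [75, -21, 440], 1], [[-27, -11, 43.5], [75, -21, 440], 1], [[-27, -11, 43.5], [75, -21, 440], 1], [[-27, -11, 43.5], [75, -21, 440], 1], [[-27, -11, 43.5], [75, -21, 440], 1], [[-27, -11, 43.5], [75, -21, 440], 1], [[-27, -11, 43.5], [75, -21, 440], 1], [[-27, -11, 43.5], [75, -21, 440], 1], [[-27, -11, 43.5], [75, -21, 440], 1], [[-27, -11, 43.5], [75, -21, 440], 1], [[-27, -11, 43.5], [75, -21, 440], 1]]}}

```text
time_s: 4.85
position: [0.5074, 0.3174, 0.259]
tool_rot: [-173.9, 89.7, -60.8]
wrist_force: [0.1, -1.2, 0.4]
opening: 0.997
```

```bash
cat >> m.py <<'E'
def snap(n,fx=1.5625):
    import cv2
    from bench import vision
    p,R,s=state(); d=vision.camera("wrist"); cv2.imwrite(f"pics/{n}.png",d["frame"])
    T=np.eye(4);T[:3,:3]=R.as_matrix();T[:3,3]=p
    np.savez(n+".npz",mtx=d["mtx"],dist=d["dist_coeffs"],T=T@np.array(d["mount"]))
    cv2.imwrite(f"pics/{n}b.png",cv2.resize(d["frame"],None,fx=fx,fy=fx,interpolation=cv2.INTER_CUBIC))
    print(s["time_s"],p.round(4),np.round(s["tool_rot"],2),s["qpos"].round(1),s["wrist_force"].round(2),s["opening"])
E
python3 - <<'E'
from m import *
applyrow([-27,-11,43.5],[75,-21,440]); p,R=getcmd(); print(p); snap("w2")
E
```

```text
[0.50800831 0.31071263 0.25997683]
4.85 [0.5074 0.3174 0.259 ] [-173.92   89.73  -60.81] [25.2 24.   7.5 73.5 -0.3  2.1] [ 0.15 -1.23  0.35] 0.9974501124777677
```

View pics/w2b.png

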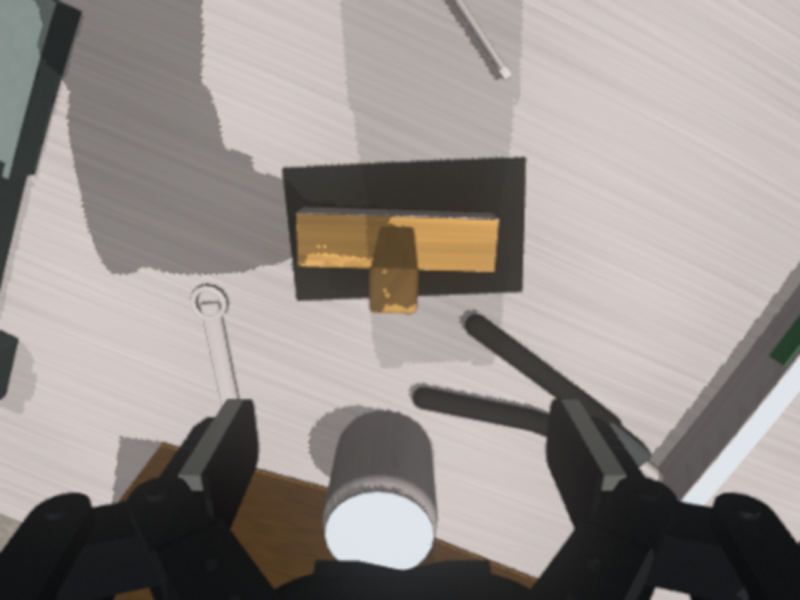

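```bash
python3 - <<'E'
from m import *
snap("w3"); snap("w4"); p,R,s=state();print(s["time_s"],p.round(4),s["tool_rot"],s["qd"].round(2),R.as_matrix().round(3)); print(getcmd()[1].as_matrix().round(3))
E
```

```text
4.9 [0.5072 0.3153 0.2595] [-179.64   89.71  -66.56] [25.  23.9  7.4 73.5 -0.3  1.9] [-0.11 -1.36 -0.94] 1.004650035963259
4.95 [0.5071 0.3138 0.2599] [179.1   89.71 -67.85] [24.9 23.8  7.3 73.6 -0.3  1.8] [ 0.78 -0.66 -0.93] 1.0017776346145686
5.0 [0.5072 0.3129 0.2604] [-176.49178365   89.73475169  -63.47340682] [-1.81 -1.14 -0.49  0.2   0.45 -1.21] [[ 0.002 -0.92  -0.391]
 [-0.004 -0.391  0.92 ]
 [-1.    -0.    -0.005]]
[[ 0.001 -0.92  -0.391]
 [-0.004 -0.391  0.92 ]
 [-1.     0.001 -0.004]]
```

View pics/w4b.png

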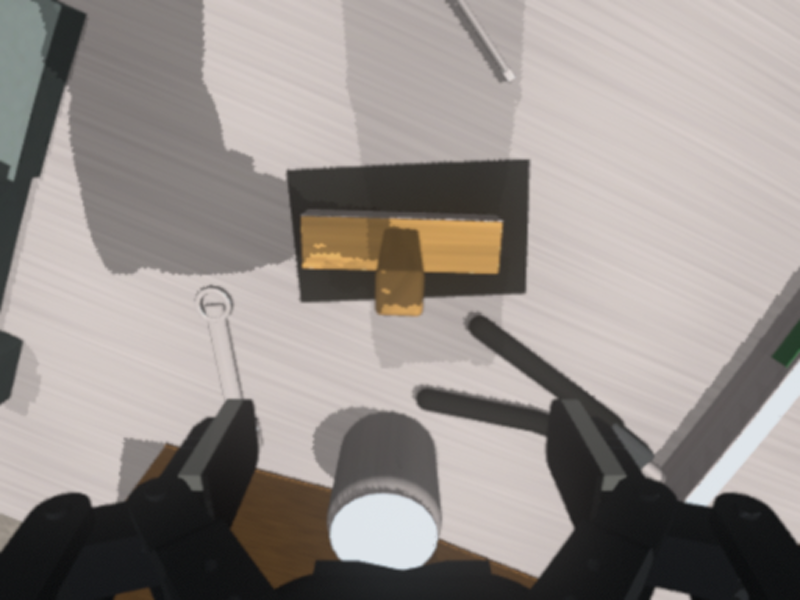

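```bash
python3 - <<'E'
import cv2
from m import *
snap("w5");snap("w6")
a=cv2.imread("pics/w6.png")
cv2.imwrite("pics/w6c.png",cv2.resize(a[95:210,175:350],None,fx=4.5,fy=4.5,interpolation=cv2.INTER_CUBIC))
E
```

```text
5.0 [0.5072 0.3129 0.2604] [-176.49   89.73  -63.47] [24.8 23.7  7.3 73.6 -0.3  1.8] [-0.76 -1.58  0.2 ] 1.0017024102449081
5.05 [0.5074 0.3123 0.2607] [-172.9    89.76  -59.9 ] [24.7 23.7  7.3 73.6 -0.2  1.7] [0.39 0.08 0.23] 0.9967648869962493
```

View pics/w6c.png

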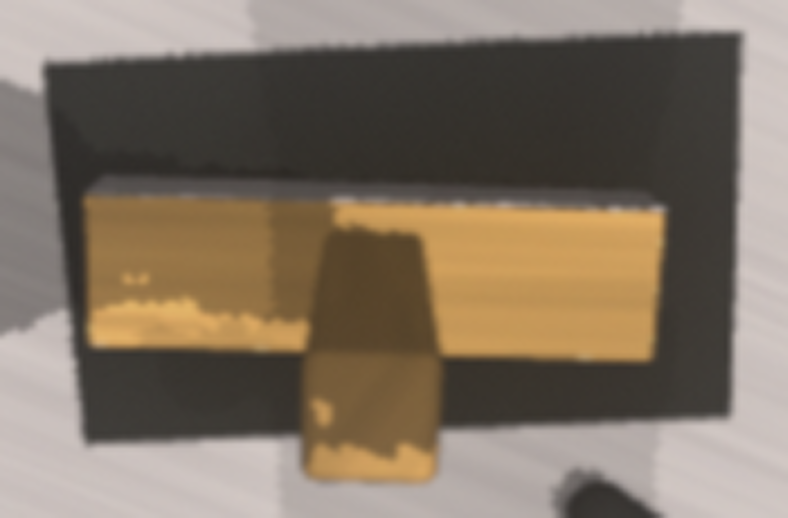

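```bash
cat > fit2.py <<'E'
from fw import *
loadw("w6.npz")
C=lambda u,v: np.array([175+u/4.5,95+v/4.5])-.39
w="wrist"
print("mat");mq=fit([(w,(-55,-95,4),C(45,63)),(w,(-55,95,4),C(741,33)),(w,(55,95,4),C(730,415)),(w,(55,-95,4),C(87,442))],[.5,.31,.4])
print("scr");sq=fit([(w,(-20,-75,30),C(85,197)),(w,(-20,75,30),C(663,210)),(w,(20,75,30),C(655,360)),(w,(20,-75,30),C(90,347)),(w,(-20,-75,0),C(100,178)),(w,(-20,75,0),C(652,192)),
(w,(-13,-13,150),C(305,352)),(w,(-13,13,150),C(440,352)),(w,(13,-13,150),C(304,480)),(w,(13,13,150),C(437,480)),(w,(-13,-13,30),C(330,230)),(w,(-13,13,30),C(420,235))],[.5,.31,.4],.004)
np.savez("ms.npz",mat=mq,scr=sq)
E
python3 fit2.py
```

```text
mat
pose [0.5035 0.3195] yaw 25.5 rms 0.68
[]
scr
pose [0.509  0.3136] yaw 21.67 rms 0.82
[('wr', (-20, 75, 0), (np.float64(-1.5), np.float64(-0.3))), ('wr', (-13, 13, 150), (np.float64(1.4), np.float64(0.4))), ('wr', (13, 13, 150), (np.float64(0.8), np.float64(1.8))), ('wr', (-13, -13, 30), (np.float64(-1.4), np.float64(-0.5)))]
```

```bash
python3 - <<'E'
from m import *
p,R,s=state(); print(p,s["qd"].round(2)); 
print(rel([.509,.3136,.109],orient(21.7,0,1)))
E
```

```text
[0.50756993 0.3118999  0.26090041] [-0.87 -0.21  0.03  0.07  0.32 -0.59]
([1.3, -0.21, -0.03], [151.0, -2.1, 2.8])
```

Emit:
{"method": "step_arm", "body": {"targets": [[[1.3, -0.2, 0], [30, -2, 3], 1], [[1.3, -0.2, 0], [75, -2, 3], 1], [[1.3, -0.2, 0], [120, -2, 3], 1], [[1.3, -0.2, 0], [151, -2, 3], 1], [[1.3, -0.2, 0], [151, -2, 3], 1], [[1.3, -0.2, 0], [151, -2, 3], 1], [[1.3, -0.2, 0], [151, -2, 3], 1]]}}

```text
time_s: 5.8
position: [0.5102, 0.3158, 0.1119]
tool_rot: [-80.6, 89.8, 31.1]
wrist_force: [-0.3, -0.4, 0.4]
opening: 1.003
```

```bash
python3 - <<'E'
from m import *
applyrow([1.3,-.2,0],[151,-2,3]); snap("w7"); print(getcmd()[0]); p,R,s=state(); print(p,s["qd"].round(2),(getcmd()[1].inv()*R).as_rotvec(degrees=True).round(2)); print(rel(p,R))
E
```

```text
5.8 [0.5102 0.3158 0.1119] [-80.61  89.78  31.12] [24.8 29.  -7.1 53.6  0.   3. ] [-0.3  -0.42  0.43] 1.0027906211779927
[0.50881538 0.31371938 0.10896588]
[0.51023812 0.31595506 0.11192921] [ 0.19  0.18 -0.2  -0.45  0.09 -0.14] [-0.04 -0.05 -0.26]
([-0.04, -0.05, -0.26], [-3.0, -2.1, 1.6])
```

View pics/w7b.png

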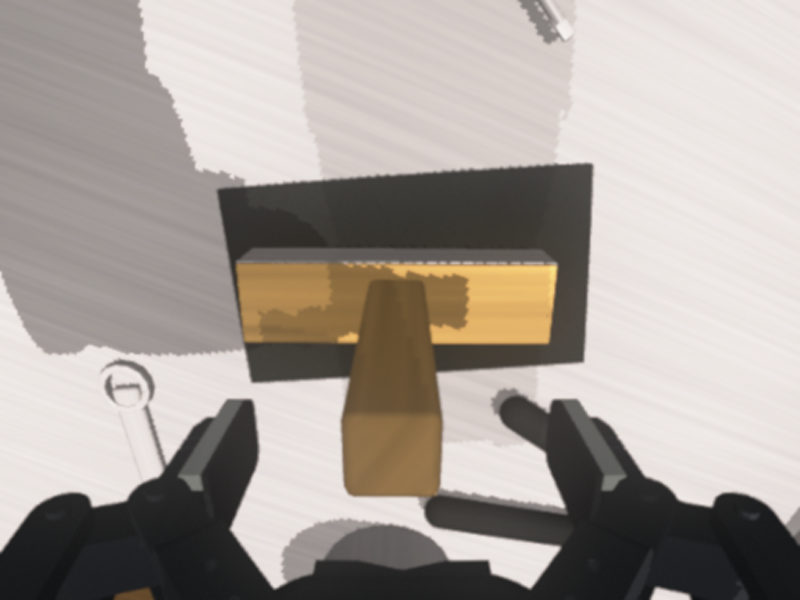

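Emit:
{"method": "step_arm", "body": {"targets": [[[0, 0, 0], [3, 0, -2.5], 1], [[0, 0, 0], [3, 0, -2.5], 1], [[0, 0, 0], [3, 0, -2.5], 1], [[0, 0, 0], [3, 0, -2.5], 1]]}}

```text
time_s: 6.25
position: [0.5096, 0.3133, 0.1066]
tool_rot: [-14.5, 90.0, 97.3]
wrist_force: [-0.7, -0.4, -0.2]
opening: 1.002
```

```bash
python3 - <<'E'
from m import *
snap("w8"); p,R,s=state(); print(p,s["qd"].round(2)); print(R.as_matrix().round(3))
E
cat > fit3.py <<'E'
from fw import *
E
```

```text
6.25 [0.5096 0.3133 0.1066] [-14.52  89.96  97.26] [24.6 29.3 -7.6 53.1  0.   2.8] [-0.71 -0.38 -0.21] 1.0024561405891916
[0.50960528 0.31324715 0.10651458] [ 0.11  0.17  0.06 -0.02 -0.02 -0.1 ]
[[-0.    -0.929 -0.371]
 [ 0.001 -0.371  0.929]
 [-1.    -0.     0.001]]
```

View pics/w8b.png

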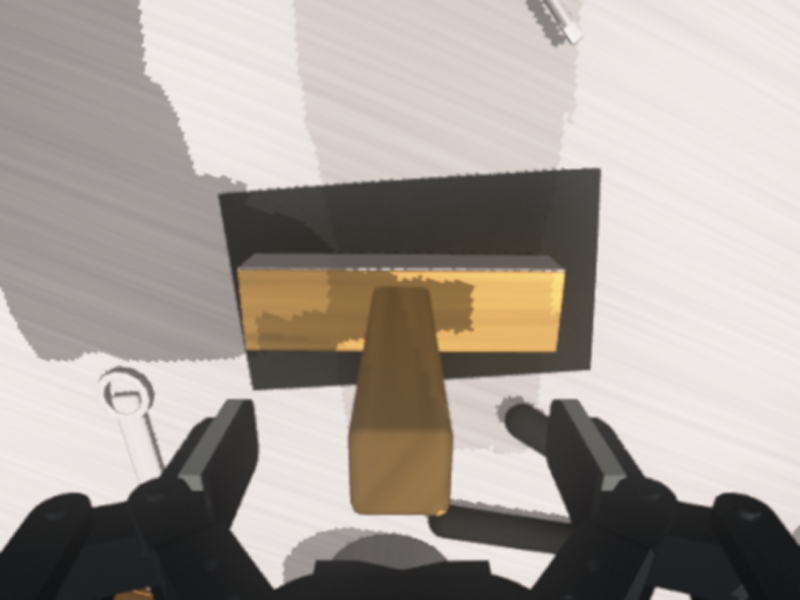

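Emit:
{"method": "step_arm", "body": {"targets": [[[0, 0, 0], [0, 0, 2], 1], [[0, 0, 0], [0, 0, 2], 0.2], [[0, 0, 0], [0, 0, 2], 0.2], [[0, 0, 0], [0, 0, 2], 0], [[0, 0, 0], [0, 0, 2], 0], [[0, 0, 0], [0, 0, 2], 0], [[0, 0, 0], [0, 0, 2], 0], [[0, 0, 0], [0, 0, 2], 0], [[0, 0, 0], [0, 0, 2], 0], [[0, 0, 0], [0, 0, 2], 0]], "squeeze": 110}}

```text
time_s: 7.3
position: [0.5089, 0.315, 0.1064]
tool_rot: [-6.2, 90.0, 105.6]
wrist_force: [0.9, -0.8, -0.5]
opening: 0.289
```

```bash
python3 - <<'E'
from m import *
applyrow([0,0,0],[3,0,-2.5]);applyrow([0,0,0],[0,0,2]); snap("w9"); p,R,s=state(); print(p,getcmd()[0],s["qd"].round(2),(getcmd()[1].inv()*R).as_rotvec(degrees=True).round(2)); print(R.as_matrix().round(3))
E
```

```text
7.3 [0.5089 0.315  0.1064] [ -6.2   89.97 105.58] [24.7 29.3 -7.5 53.1  0.   3. ] [ 0.87 -0.76 -0.51] 0.2886487413365902
[0.50890111 0.31499537 0.1064128 ] [0.50899904 0.31325385 0.10596595] [-0.03  0.05 -0.05  0.06 -0.07  0.04] [-0.08 -0.04 -0.03]
[[-0.    -0.929 -0.371]
 [ 0.001 -0.371  0.929]
 [-1.    -0.     0.001]]
```

View pics/w9b.png

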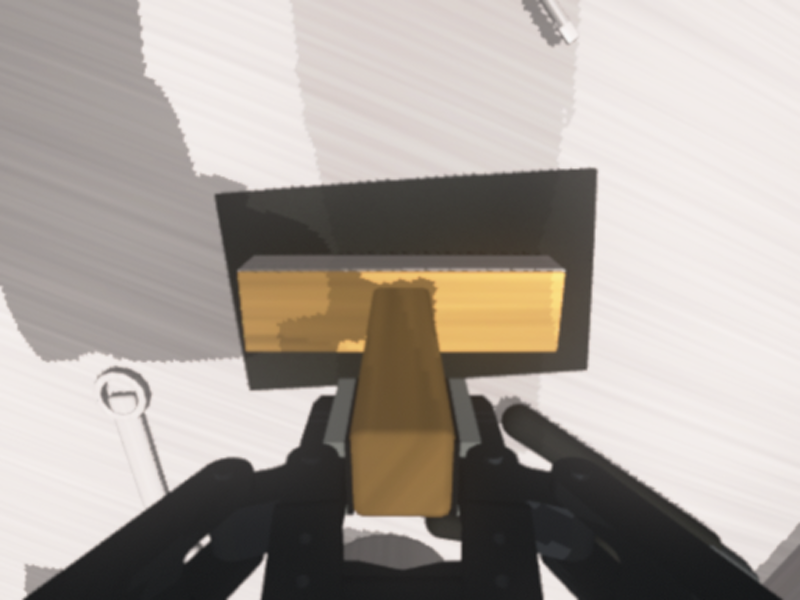

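```bash
cat > fit3.py <<'E'
from fw import *
from m import *
import sys
loadw("w9.npz")
C=lambda u,v: np.array([u,v])/1.5625-.18
w="wrist"
print("mat");mq=fit([(w,(-55,-95,4),C(216,194)),(w,(-55,95,4),C(596,169)),(w,(55,95,4),C(587,369)),(w,(55,-95,4),C(250,389))],[.5,.31,.4])
print("scr");sq=fit([(w,(-20,-75,30),C(238,269)),(w,(-20,75,30),C(565,270)),(w,(20,75,30),C(557,352)),(w,(20,-75,30),C(246,352)),(w,(-20,-75,0),C(252,255)),(w,(-20,75,0),C(550,256)),
(w,(-13,-13,150),C(352,432)),(w,(-13,13,150),C(453,432)),(w,(13,-13,150),C(355,515)),(w,(13,13,150),C(450,515))],[.5,.31,.4],.004)
p,R,s=state(); T=np.r_[sq[:2],.004]-p; print("scraper base in tool mm",(R.inv().apply(T)*1000).round(1))
E
python3 fit3.py; python3 -c "
from m import *
p,R,s=state(); setcmd(p,getcmd()[1])"
```

```text
mat
pose [0.5037 0.3193] yaw 25.49 rms 1.28
[('wr', (-55, -95, 4), (np.float64(-1.7), np.float64(-0.4))), ('wr', (-55, 95, 4), (np.float64(2.0), np.float64(-0.7))), ('wr', (55, 95, 4), (np.float64(0.8), np.float64(1.2))), ('wr', (55, -95, 4), (np.float64(-0.9), np.float64(1.6)))]
scr
pose [0.5078 0.3151] yaw 21.56 rms 1.62
[('wr', (20, -75, 30), (np.float64(-0.5), np.float64(-1.4))), ('wr', (-20, -75, 0), (np.float64(1.6), np.float64(-0.8))), ('wr', (-13, -13, 150), (np.float64(-2.7), np.float64(0.0))), ('wr', (-13, 13, 150), (np.float64(3.2), np.float64(0.1))), ('wr', (13, -13, 150), (np.float64(-2.3), np.float64(2.6))), ('wr', (13, 13, 150), (np.float64(2.3), np.float64(2.7)))]
scraper base in tool mm [102.4   1.    0.5]
```

```bash
cat > plan.py <<'E'
from m import *
EDGE=np.array([.1024,.021,0])
PQ=np.array([.6700,-.1215,-3.9])  # press x,y,yaw
def pw(x,y,z):
    a=np.radians(PQ[2]); c,s=np.cos(a),np.sin(a); x/=1000;y/=1000
    return np.array([PQ[0]+c*x-s*y,PQ[1]+s*x+c*y,z/1000])
def tgt(x,y,z,lean,off=None):
    R=orient(PQ[2],lean); return pw(x,y,z)-R.apply(EDGE),R
E
python3 - <<'E'
from plan import *
p,R=getcmd(); print(rel(p+[0,0,.12],R))
P,RR=tgt(-130,5,130,45); print(P); print(rel(P,RR))
E
```

```text
([0.0, 0.0, 0.0], [-120.0, 0.1, -0.0])
[ 0.48321592 -0.10375473  0.21725698]
([24.27, 10.04, -44.26], [-110.7, 178.8, -379.6])
```

Emit:
{"method": "step_arm", "body": {"targets": [[[0, 0, 0], [-20, 0, 0], 0], [[0, 0, 0], [-60, 0, 0], 0], [[0, 0, 0], [-105, 0, 0], 0], [[0, 0, 0], [-130, 20, -40], 0], [[5, 2, -9], [-130, 40, -85], 0], [[9, 4, -17], [-130, 60, -130], 0], [[13, 6, -25], [-130, 82, -175], 0], [[17, 8, -33], [-130, 105, -220], 0], [[21, 9, -40], [-125, 125, -265], 0], [[24, 10, -44], [-120, 145, -310], 0], [[24.3, 10, -44.3], [-111, 165, -350], 0], [[24.3, 10, -44.3], [-111, 179, -380], 0]]}}

```text
time_s: 8.55
position: [0.4811, -0.0965, 0.2145]
tool_rot: [-89.7, 45.2, -3.5]
wrist_force: [1.9, 0.0, -4.2]
opening: 0.298
```

Emit:
{"method": "step_arm", "body": {"targets": [[[0, 0, 0], [0, 0, 0], 0], [[0, 0, 0], [0, 0, 0], 0], [[0, 0, 0], [0, 0, 0], 0], [[0, 0, 0], [0, 0, 0], 0], [[0, 0, 0], [0, 0, 0], 0], [[0, 0, 0], [0, 0, 0], 0]]}}

```text
time_s: 9.15
position: [0.4847, -0.0961, 0.2173]
tool_rot: [-89.9, 45.1, -3.5]
wrist_force: [0.2, 0.1, -4.3]
opening: 0.29
```

```bash
python3 - <<'E'
from plan import *
applyrow([24.3,10,-44.3],[-111,179,-380]); snap("w10"); p,R,s=state(); print(p,getcmd()[0],s["qd"].round(2),(getcmd()[1].inv()*R).as_rotvec(degrees=True).round(2))
import cv2
from bench import vision
d=vision.camera("side")["frame"]; cv2.imwrite("pics/s1.png",d)
E
```

```text
9.15 [ 0.4847 -0.0961  0.2173] [-89.86  45.08  -3.53] [-34.2 -14.4 -62.7   1.1  21.1 -22.6] [ 0.18  0.15 -4.28] 0.29026373842391334
[ 0.48463995 -0.09634342  0.21727983] [ 0.48315159 -0.10422478  0.21755877] [-0.68  0.04  0.07 -0.06 -0.   -0.03] [-0.15 -0.21  0.11]
```

View pics/w10b.png

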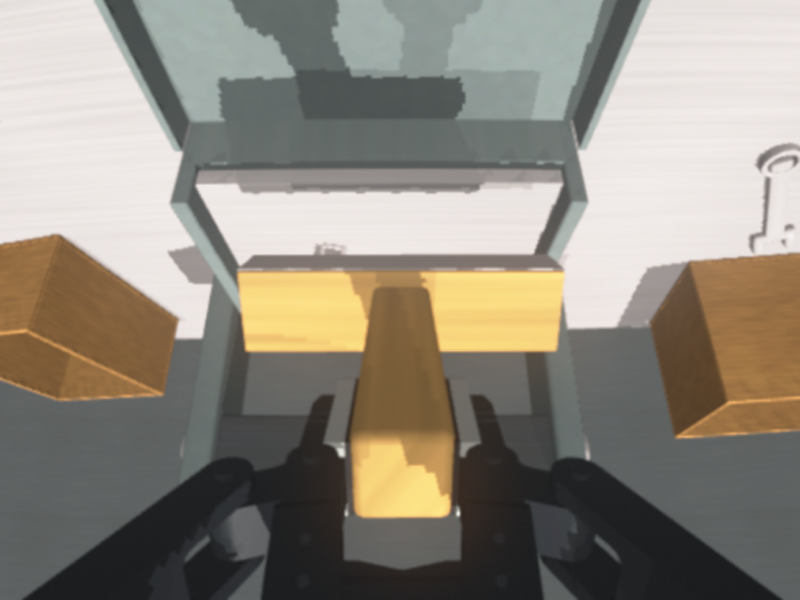

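View pics/s1.png

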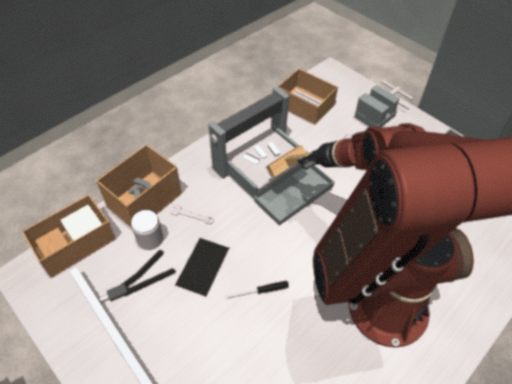

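```bash
python3 - <<'E'
import cv2
a=cv2.imread("pics/w10.png")
cv2.imwrite("pics/w10c.png",cv2.resize(a[70:200,100:390],None,fx=2.7,fy=2.7,interpolation=cv2.INTER_CUBIC))
cv2.imwrite("pics/w10d.png",cv2.resize(a[90:150,105:195],None,fx=7,fy=7,interpolation=cv2.INTER_CUBIC))
cv2.imwrite("pics/w10e.png",cv2.resize(a[85:145,310:400],None,fx=7,fy=7,interpolation=cv2.INTER_CUBIC))
E
```

```text
(no output)
```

View pics/w10d.png

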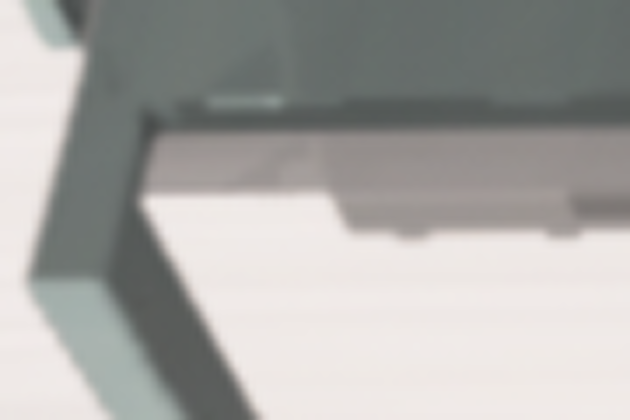

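View pics/w10e.png

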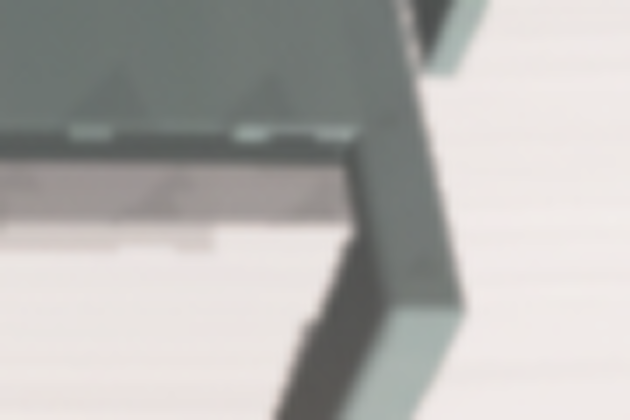

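```bash
cat > fit4.py <<'E'
from fw import *
loadw("w10.npz")
w="wrist";A=lambda u,v: np.array([105+u/7,90+v/7])-.43;B=lambda u,v: np.array([310+u/7,85+v/7])-.43
obs=[(w,(-100,-118,60),A(140,195)),(w,(-100,118,60),B(353,225)),(w,(-100,-118,75),A(103,278)),(w,(-100,118,75),B(388,305))]
q=fit(obs,[.67,-.12,-.06])
print([(proj(w,pose([m],*q))[0]-p).round(1).tolist() for _,m,p in obs])
E
python3 fit4.py
```

```text
pose [ 0.6684 -0.1214] yaw -3.74 rms 1.64
[('wr', (-100, -118, 60), (np.float64(-3.0), np.float64(0.3))), ('wr', (-100, 118, 60), (np.float64(3.2), np.float64(-0.0)))]
[[-3.0, 0.3], [3.2, -0.0], [-0.7, 0.8], [0.6, 0.9]]
```

```bash
sed -i 's/^PQ=.*/PQ=np.array([.669,-.1214,-3.75])/' plan.py; python3 - <<'E'
from plan import *
p,R,s=state(); setcmd(p,R)
for x,z in [(-130,130),(-70,88),(0,88),(80,87)]: print(x,z,rel(*tgt(x,5,z,45)))
E
```

```text
-130 130 ([-0.03, 0.11, -0.08], [-1.4, 1.4, -7.7])
-70 88 ([-0.03, 0.11, -0.08], [70.7, -11.4, -7.8])
0 88 ([-0.03, 0.11, -0.08], [120.2, -61.0, -7.9])
80 87 ([-0.03, 0.11, -0.08], [177.4, -116.9, -8.0])
```

Emit:
{"method": "step_arm", "body": {"targets": [[[0, 0, 0], [35, -5, -8], 0], [[0, 0, 0], [71, -11, -8], 0], [[0, 0, 0], [95, -36, -8], 0], [[0, 0, 0], [120, -61, -8], 0], [[0, 0, 0], [120, -61, -8], 0], [[0, 0, 0], [120, -61, -8], 0], [[0, 0, 0], [120, -61, -8], 0], [[0, 0, 0], [120, -61, -8], 0]]}}

```text
time_s: 10.05
position: [0.6107, -0.1136, 0.1752]
tool_rot: [-89.8, 45.1, -3.7]
wrist_force: [0.5, 0.0, -3.7]
opening: 0.291
```

```bash
cat >> plan.py <<'E'
def where():
    p,R,s=state(); E=p+R.apply(EDGE); a=np.radians(PQ[2]); c,q=np.cos(a),np.sin(a); d=(E-[PQ[0],PQ[1],0])*1000
    X=R.as_matrix()[:,0]; lean=np.degrees(np.arctan2(np.hypot(X[0],X[1]),-X[2]))
    print("t",s["time_s"],"edge press x,y,z",round(c*d[0]+q*d[1],1),round(-q*d[0]+c*d[1],1),round(d[2],1),"lean",lean.round(2),"F",s["wrist_force"].round(2),"q",s["qpos"].round(0),"qd",np.abs(s["qd"]).max().round(2),"trackerr",rel(p,R))
E
python3 - <<'E'
from plan import *
applyrow([0,0,0],[120,-61,-8]); snap("w11"); where()
for x,z in [(40,87.5),(80,87)]: print(x,z,rel(*tgt(x,5,z,45)))
E
```

```text
10.05 [ 0.6107 -0.1136  0.1752] [-89.84  45.11  -3.68] [-25.5   6.5 -53.8 -13.1  15.2 -15.7] [ 0.55  0.03 -3.68] 0.2911160913349078
t 10.1 edge press x,y,z -1.1 3.9 88.0 lean 44.91 F [ 0.99 -0.02 -4.3 ] q [-25.   7. -54. -13.  15. -16.] qd 0.28 trackerr ([0.08, 0.08, 0.01], [-0.6, 0.6, -1.1])
40 87.5 ([-0.03, 0.11, -0.08], [28.8, -28.0, 0.1])
80 87 ([-0.03, 0.11, -0.08], [57.4, -55.9, 0.0])
```

View pics/w11b.png

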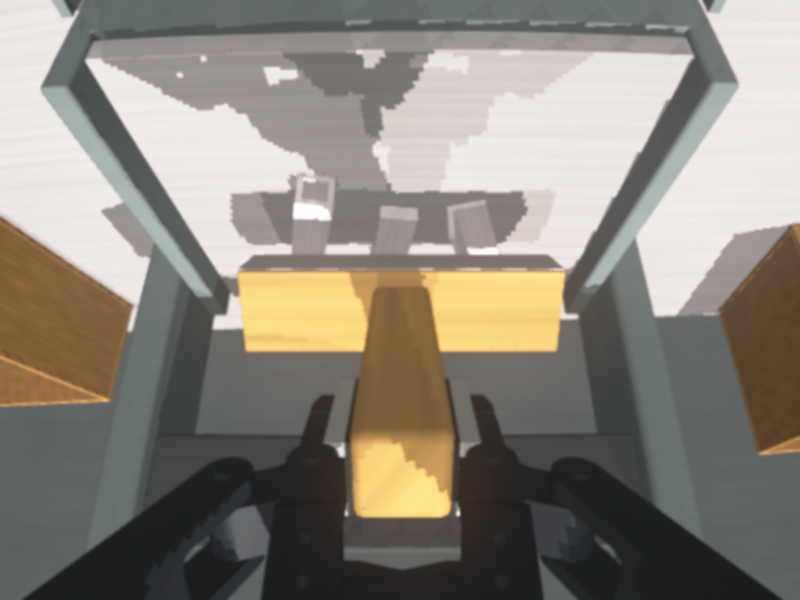

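Emit:
{"method": "step_arm", "body": {"targets": [[[0, 0, 0], [15, -14, 0], 0], [[0, 0, 0], [29, -28, 0], 0], [[0, 0, 0], [43, -42, 0], 0], [[0, 0, 0], [57, -56, 0], 0], [[0, 0, 0], [57, -56, 0], 0], [[0, 0, 0], [57, -56, 0], 0], [[0, 0, 0], [57, -56, 0], 0], [[0, 0, 0], [57, -56, 0], 0]]}}

```text
time_s: 10.9
position: [0.6905, -0.1191, 0.1744]
tool_rot: [-89.8, 45.1, -3.7]
wrist_force: [1.3, -0.1, -4.1]
opening: 0.288
```

```bash
python3 - <<'E'
from plan import *
applyrow([0,0,0],[57,-56,0]); snap("w12"); where()
for x,z,l in [(80,76,40),(80,66,36),(80,63,35)]: print(x,z,rel(*tgt(x,5,z,l)))
E
```

```text
10.9 [ 0.6905 -0.1191  0.1744] [-89.85  45.11  -3.7 ] [-21.8  14.1 -43.9 -11.4  12.7 -12.9] [ 1.28 -0.12 -4.13] 0.28769307219321455
t 10.95 edge press x,y,z 78.9 3.9 87.2 lean 44.91 F [ 0.36 -0.29 -3.98] q [-22.  14. -44. -11.  13. -13.] qd 0.34 trackerr ([0.08, 0.07, 0.01], [-0.5, 0.6, -1.2])
80 76 ([-0.02, 0.11, 4.92], [10.4, -1.0, 0.0])
80 66 ([-0.02, 0.12, 8.92], [19.8, -0.9, -0.0])
80 63 ([-0.02, 0.12, 9.92], [22.5, -0.4, -0.0])
```

View pics/w12b.png

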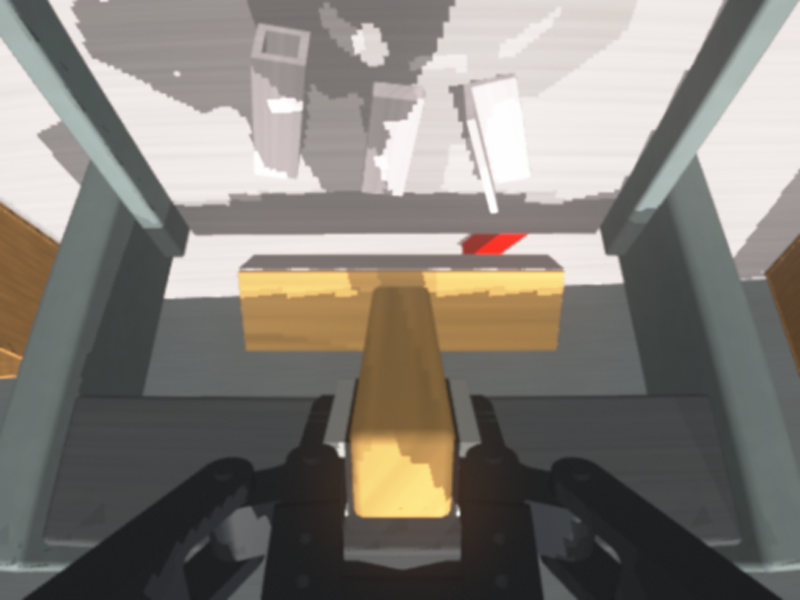

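```bash
python3 - <<'E'
from plan import *
from fw import *
loadw("w12.npz")
for m in [(100,0,60),(80,0,60),(79,4,87),(60,0,165),(60,0,225),(100,118,75),(100,-118,75)]:
    print(m,(proj("wrist",[pw(*m)])*1.5625).round(0))
E
```

```text
(100, 0, 60) [[394. 234.]]
(80, 0, 60) [[393. 213.]]
(79, 4, 87) [[401. 255.]]
(60, 0, 165) [[391. 395.]]
(60, 0, 225) [[391. 555.]]
(100, 118, 75) [[604. 256.]]
(100, -118, 75) [[184. 258.]]
```

Emit:
{"method": "step_arm", "body": {"targets": [[[0, 0, 2.5], [5, -0.6, 0], 0], [[0, 0, 5], [10.5, -1, 0], 0], [[0, 0, 7.5], [16.5, -1, 0], 0], [[0, 0, 10], [22, -0.5, 0], 0], [[0, 0, 10], [22, -0.5, 0], 0], [[0, 0, 10], [22, -0.5, 0], 0], [[0, 0, 10], [22, -0.5, 0], 0], [[0, 0, 10], [22, -0.5, 0], 0], [[0, 0, 10], [22, -0.5, 0], 0]]}}

```text
time_s: 11.85
position: [0.7067, -0.1201, 0.1592]
tool_rot: [-89.8, 55.1, -3.6]
wrist_force: [0.4, 0.3, -3.9]
opening: 0.292
```

```bash
python3 - <<'E'
from plan import *
applyrow([0,0,10],[22,-.5,0]); snap("w13"); where()
for z in (62,60,58): print(z,rel(*tgt(80,5,z,35)))
E
```

```text
11.85 [ 0.7067 -0.1201  0.1592] [-89.82  55.08  -3.64] [-19.8  18.  -30.9   7.2   9.1 -13.1] [ 0.44  0.35 -3.89] 0.2917365577223339
t 11.9 edge press x,y,z 79.1 3.9 63.3 lean 34.93 F [ 0.05 -0.23 -3.82] q [-20.  18. -31.   7.   9. -13.] qd 0.36 trackerr ([0.09, 0.06, -0.01], [-0.2, 0.4, -1.2])
62 ([-0.01, 0.12, -0.08], [1.4, 0.5, -0.0])
60 ([-0.01, 0.12, -0.08], [3.0, 1.7, -0.0])
58 ([-0.01, 0.12, -0.08], [4.6, 2.8, -0.0])
```

Emit:
{"method": "step_arm", "body": {"targets": [[[0, 0, 0], [0.8, 0.6, 0], 0], [[0, 0, 0], [1.6, 1.1, 0], 0], [[0, 0, 0], [1.6, 1.1, 0], 0], [[0, 0, 0], [1.6, 1.1, 0], 0]]}}

```text
time_s: 12.3
position: [0.7072, -0.1201, 0.1573]
tool_rot: [-89.8, 55.1, -3.6]
wrist_force: [-0.9, 0.4, -3.4]
opening: 0.289
```

Emit:
{"method": "step_arm", "body": {"targets": [[[0, 0, 0], [0.8, 0.6, 0], 0], [[0, 0, 0], [0.8, 0.6, 0], 0], [[0, 0, 0], [0.8, 0.6, 0], 0]]}}

```text
time_s: 12.6
position: [0.7071, -0.1201, 0.1563]
tool_rot: [-89.8, 55.1, -3.6]
wrist_force: [0.9, 0.4, -4.1]
opening: 0.291
```

Emit:
{"method": "step_arm", "body": {"targets": [[[0, 0, 0], [0.8, 0.6, 0], 0], [[0, 0, 0], [0.8, 0.6, 0], 0], [[0, 0, 0], [0.8, 0.6, 0], 0]]}}

```text
time_s: 12.9
position: [0.7073, -0.1202, 0.1557]
tool_rot: [-89.8, 55.0, -3.7]
wrist_force: [-0.5, -0.3, -1.5]
opening: 0.287
```

```bash
python3 - <<'E'
from plan import *
applyrow([0,0,0],[3.2,2.3,0]); where()
E
```

```text
t 12.9 edge press x,y,z 79.6 3.9 59.7 lean 34.95 F [-0.55 -0.28 -1.48] q [-20.  18. -31.   7.   9. -13.] qd 0.05 trackerr ([0.07, 0.06, -0.03], [-0.2, -0.3, -1.3])
```

Emit:
{"method": "step_arm", "body": {"targets": [[[0, 0, 0], [0.7, 0.4, 0], 0], [[0, 0, 0], [1.2, 0.9, 0], 0], [[0, 0, 0], [1.2, 0.9, 0], 0], [[0, 0, 0], [1.2, 0.9, 0], 0]]}}

```text
time_s: 13.3
position: [0.7074, -0.1202, 0.1544]
tool_rot: [-89.8, 55.0, -3.7]
wrist_force: [-2.1, 0.5, 1.9]
opening: 0.288
```

```bash
python3 - <<'E'
from plan import *
applyrow([0,0,0],[1.2,.9,0]); where()
p,R=getcmd()
a=np.radians(PQ[2])
for dx in (-10,-30,-60,-100,-120,-183): print(dx,rel(p+np.array([np.cos(a),np.sin(a),0])*dx/1000,R))
E
```

```text
t 13.3 edge press x,y,z 79.7 3.8 58.4 lean 34.97 F [-2.11  0.51  1.92] q [-20.  18. -31.   6.   9. -13.] qd 0.07 trackerr ([0.07, 0.06, -0.05], [-0.3, -0.4, -1.3])
-10 ([0.0, 0.0, 0.0], [-5.7, 8.2, 0.0])
-30 ([0.0, 0.0, 0.0], [-17.2, 24.6, 0.0])
-60 ([0.0, 0.0, 0.0], [-34.3, 49.2, 0.1])
-100 ([0.0, 0.0, 0.0], [-57.2, 82.0, 0.1])
-120 ([0.0, 0.0, 0.0], [-68.7, 98.4, 0.1])
-183 ([0.0, 0.0, 0.0], [-104.8, 150.1, 0.2])
```

Emit:
{"method": "step_arm", "body": {"targets": [[[0, 0, 0], [-2.9, 4.1, 0], 0], [[0, 0, 0], [-5.7, 8.2, 0], 0], [[0, 0, 0], [-8.6, 12.3, 0], 0], [[0, 0, 0], [-11.4, 16.4, 0], 0], [[0, 0, 0], [-14.3, 20.5, 0], 0], [[0, 0, 0], [-17.2, 24.6, 0], 0], [[0, 0, 0], [-20, 28.7, 0], 0], [[0, 0, 0], [-22.9, 32.8, 0], 0]]}}

```text
time_s: 14.1
position: [0.667, -0.1175, 0.1542]
tool_rot: [-89.8, 55.0, -3.7]
wrist_force: [3.8, 0.1, 0.9]
opening: 0.292
```

```bash
python3 - <<'E'
from plan import *
applyrow([0,0,0],[-22.9,32.8,0]); where(); snap("w14")
E
```

```text
t 14.1 edge press x,y,z 39.2 3.9 58.2 lean 34.96 F [3.79 0.05 0.95] q [-21.  15. -37.   5.  10. -14.] qd 6.78 trackerr ([0.07, 0.06, -0.04], [-0.4, 0.1, -1.2])
14.1 [ 0.667  -0.1175  0.1542] [-89.84  55.04  -3.65] [-21.1  14.7 -36.8   4.8   9.9 -14.3] [3.79 0.05 0.95] 0.29249342196198747
```

View pics/w14b.png

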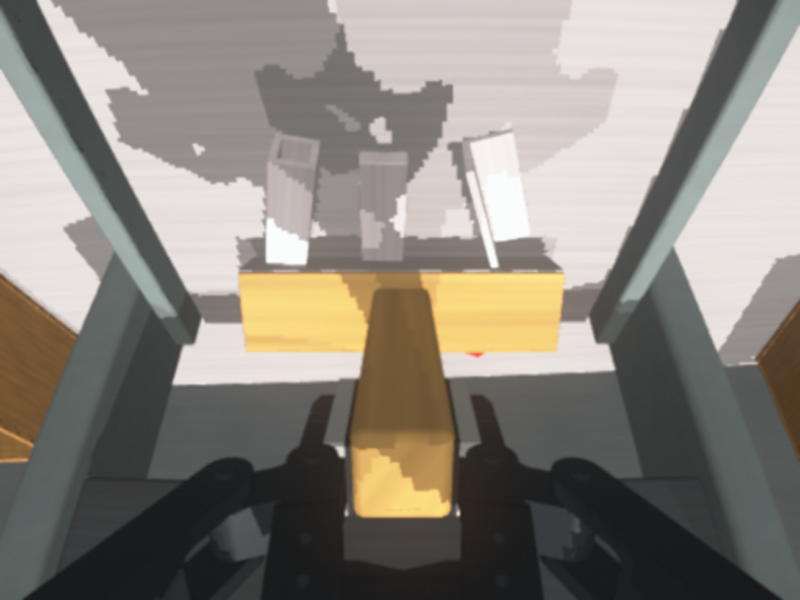

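Emit:
{"method": "step_arm", "body": {"targets": [[[0, 0, 0], [-2.9, 4.1, 0], 0], [[0, 0, 0], [-5.7, 8.2, 0], 0], [[0, 0, 0], [-8.6, 12.3, 0], 0], [[0, 0, 0], [-11.4, 16.4, 0], 0], [[0, 0, 0], [-14.3, 20.5, 0], 0], [[0, 0, 0], [-17.2, 24.6, 0], 0], [[0, 0, 0], [-20, 28.7, 0], 0], [[0, 0, 0], [-22.9, 32.8, 0], 0], [[0, 0, 0], [-25.8, 36.9, 0], 0], [[0, 0, 0], [-28.6, 41, 0], 0], [[0, 0, 0], [-31.5, 45.1, 0], 0], [[0, 0, 0], [-34.3, 49.2, 0], 0]]}}

```text
time_s: 15.35
position: [0.6069, -0.1135, 0.1539]
tool_rot: [-89.8, 55.1, -3.6]
wrist_force: [4.0, 0.5, 2.1]
opening: 0.295
```

```bash
python3 - <<'E'
from plan import *
applyrow([0,0,0],[-34.3,49.2,0]); where(); snap("w15")
E
```

```text
t 15.35 edge press x,y,z -21.0 4.0 57.9 lean 34.93 F [4.01 0.54 2.15] q [-23.   9. -45.   3.  11. -16.] qd 6.16 trackerr ([0.08, 0.05, -0.01], [-0.3, 0.4, -1.0])
15.35 [ 0.6069 -0.1135  0.1539] [-89.83  55.07  -3.64] [-23.5   9.  -44.6   3.1  11.2 -16.3] [4.01 0.54 2.15] 0.2947417994495896
```

View pics/w15b.png

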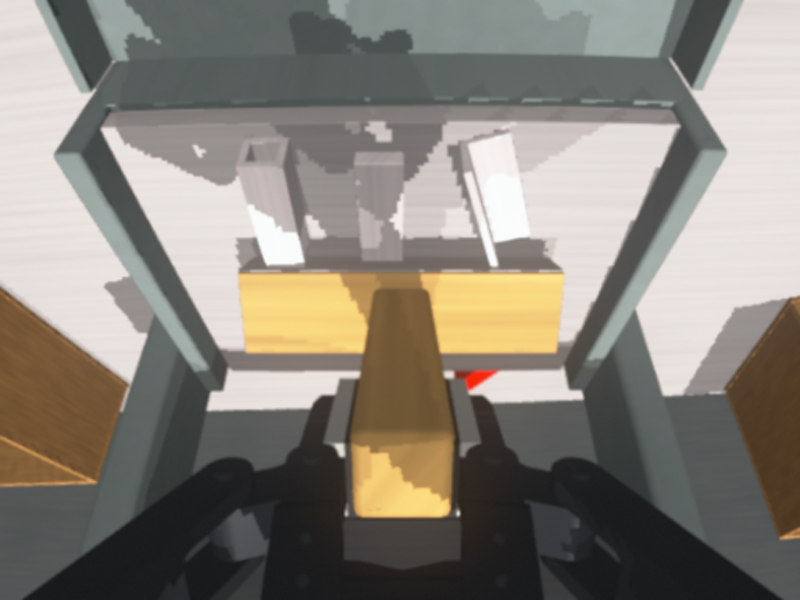

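Emit:
{"method": "step_arm", "body": {"targets": [[[0, 0, 0], [-2.9, 4.1, 0], 0], [[0, 0, 0], [-5.7, 8.2, 0], 0], [[0, 0, 0], [-8.6, 12.3, 0], 0], [[0, 0, 0], [-11.4, 16.4, 0], 0], [[0, 0, 0], [-14.3, 20.5, 0], 0], [[0, 0, 0], [-17.2, 24.6, 0], 0], [[0, 0, 0], [-20, 28.7, 0], 0], [[0, 0, 0], [-22.9, 32.8, 0], 0], [[0, 0, 0], [-25.8, 36.9, 0], 0], [[0, 0, 0], [-28.6, 41, 0], 0], [[0, 0, 0], [-31.5, 45.1, 0], 0], [[0, 0, 0], [-34.3, 49.2, 0], 0]]}}

```text
time_s: 16.6
position: [0.5471, -0.1095, 0.1539]
tool_rot: [-89.8, 55.1, -3.6]
wrist_force: [4.3, 0.4, 2.5]
opening: 0.29
```

```bash
python3 - <<'E'
from plan import *
applyrow([0,0,0],[-34.3,49.2,0]); where(); snap("w16")
E
```

```text
t 16.6 edge press x,y,z -81.0 4.0 57.9 lean 34.93 F [4.31 0.38 2.54] q [-27.   3. -52.   3.  13. -19.] qd 5.67 trackerr ([0.08, 0.06, -0.01], [-0.3, 0.4, -1.0])
16.6 [ 0.5471 -0.1095  0.1539] [-89.83  55.07  -3.65] [-26.6   2.9 -51.7   2.7  12.9 -19. ] [4.31 0.38 2.54] 0.28993422744987
```

View pics/w16b.png

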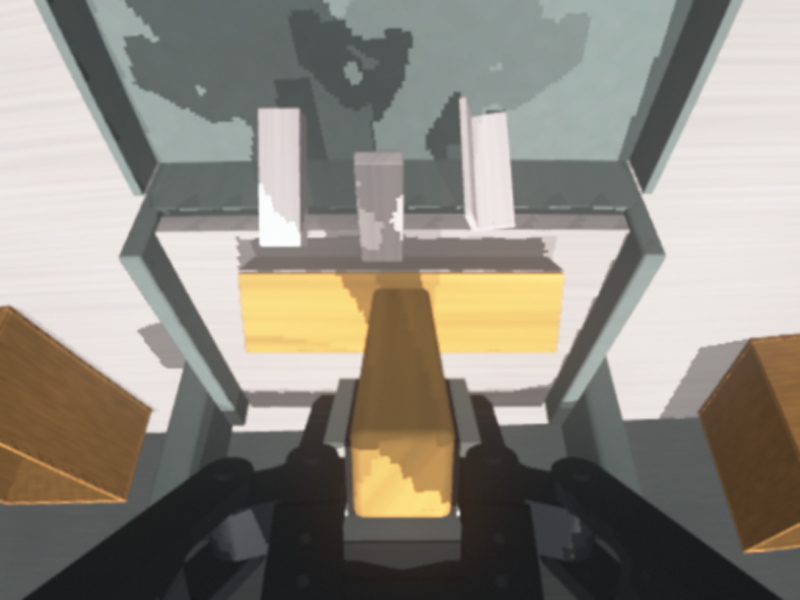

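Emit:
{"method": "step_arm", "body": {"targets": [[[0, 0, 0], [-2.3, 3.3, 0], 0], [[0, 0, 0], [-4.6, 6.6, 0], 0], [[0, 0, 0], [-6.9, 9.8, 0], 0], [[0, 0, 0], [-9.2, 13.1, 0], 0], [[0, 0, 0], [-10.9, 15.6, 0], 0], [[0, 0, 0], [-12, 17.2, 0], 0], [[0, 0, 0], [-12, 17.2, 0], 0], [[0, 0, 0], [-12, 17.2, 0], 0]]}}

```text
time_s: 17.45
position: [0.5261, -0.1081, 0.1536]
tool_rot: [-89.8, 55.1, -3.6]
wrist_force: [-1.8, -0.5, 5.1]
opening: 0.292
```

```bash
python3 - <<'E'
from plan import *
applyrow([0,0,0],[-12,17.2,0]); where(); snap("w17")
E
```

```text
t 17.45 edge press x,y,z -102.1 4.1 57.5 lean 34.88 F [-1.8  -0.47  5.11] q [-28.   1. -54.   3.  14. -20.] qd 0.15 trackerr ([0.08, 0.06, 0.04], [-0.1, 0.6, -0.9])
17.45 [ 0.5261 -0.1081  0.1536] [-89.83  55.12  -3.65] [-28.    0.7 -54.    2.9  13.6 -20.2] [-1.8  -0.47  5.11] 0.29165108316587507
```

View pics/w17b.png

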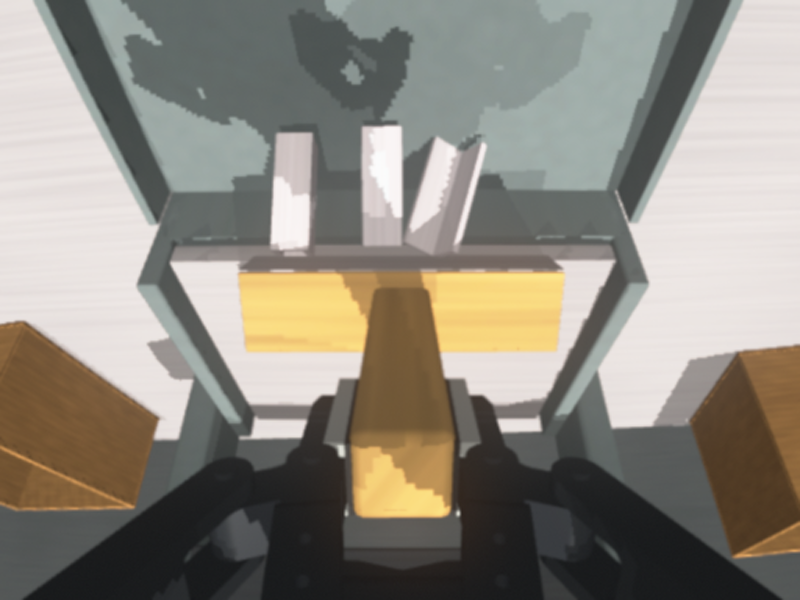

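```bash
python3 - <<'E'
from plan import *
import cv2
for i in range(4): read=snap("w18")
from bench import vision
for c in ("side","scene"):
    d=vision.camera(c)["frame"]; cv2.imwrite(f"pics/{c}2.png",cv2.resize((d[110:230,210:350] if c=="side" else d[180:325,160:340]),None,fx=4.3,fy=4.3,interpolation=cv2.INTER_CUBIC))
a=cv2.imread("pics/w18.png");cv2.imwrite("pics/w18c.png",cv2.resize(a[70:190,140:340],None,fx=4,fy=4,interpolation=cv2.INTER_CUBIC))
E
```

```text
17.5 [ 0.5262 -0.1081  0.1535] [-89.84  55.12  -3.65] [-28.    0.7 -54.    2.9  13.6 -20.2] [-2.72 -1.05  6.51] 0.2866491104944995
17.55 [ 0.5262 -0.1081  0.1535] [-89.83  55.13  -3.64] [-28.    0.7 -54.    2.9  13.6 -20.2] [-1.35 -1.23  5.76] 0.2923653139121752
17.6 [ 0.5262 -0.108   0.1535] [-89.83  55.13  -3.64] [-28.    0.7 -54.    2.9  13.6 -20.2] [-1.97 -0.69  6.73] 0.2933319403111639
17.65 [ 0.5262 -0.1081  0.1535] [-89.83  55.13  -3.64] [-28.    0.7 -54.    2.9  13.6 -20.2] [-1.78  0.19  6.39] 0.29290536932531464
```

View pics/w18c.png

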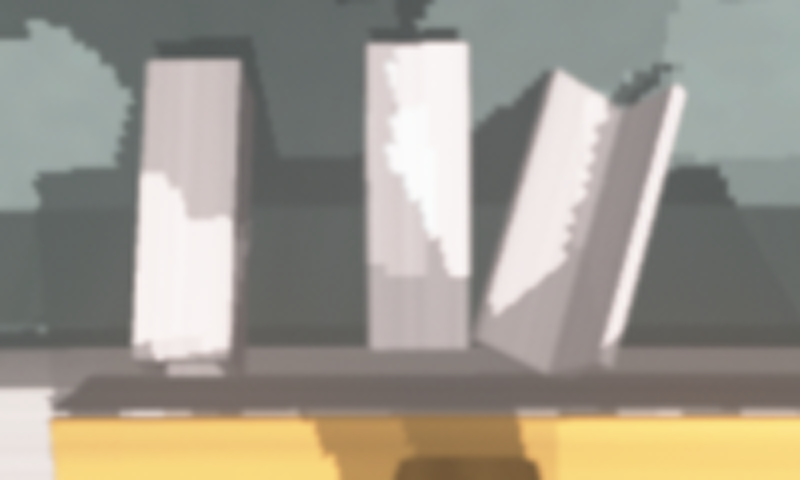

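View pics/side2.png

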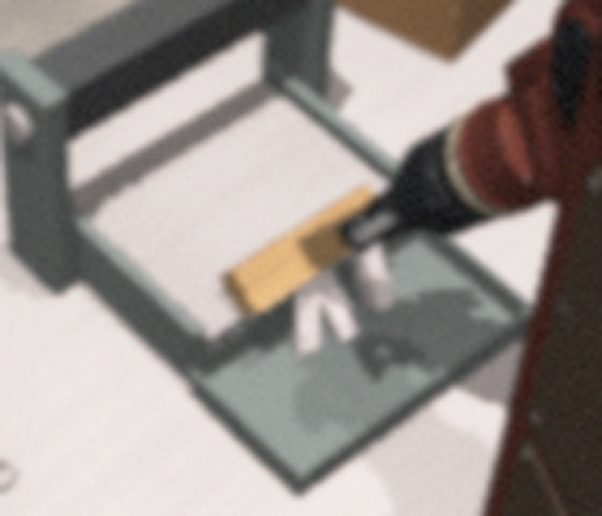

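View pics/scene2.png

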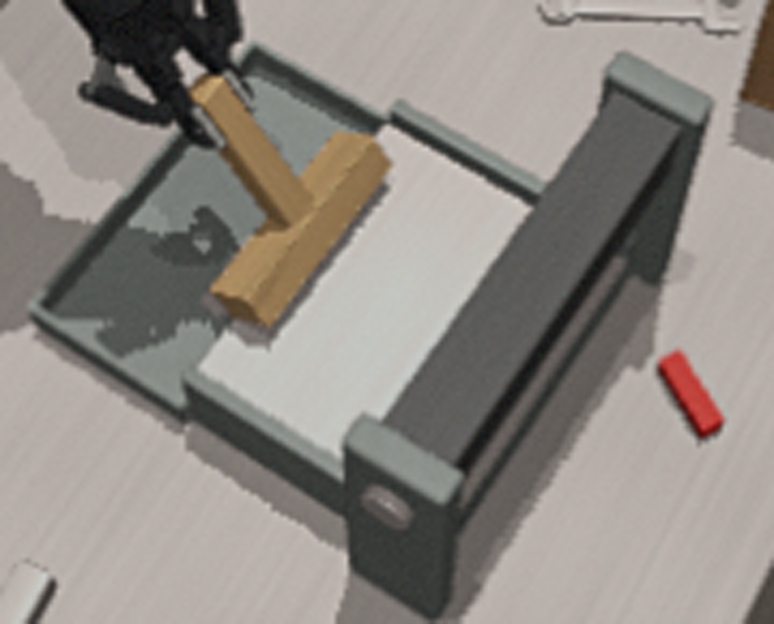

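Emit:
{"method": "step_arm", "body": {"targets": [[[0, 0, 0], [-1.7, 2.5, 0], 0], [[0, 0, 0], [-3.4, 4.9, 0], 0], [[0, 0, 0], [-5.2, 7.4, 0], 0], [[0, 0, 0], [-6.9, 9.8, 0], 0], [[0, 0, 0], [-6.9, 9.8, 0], 0], [[0, 0, 0], [-6.9, 9.8, 0], 0], [[0, 0, 0], [-6.9, 9.8, 0], 0]]}}

```text
time_s: 18.5
position: [0.5164, -0.1081, 0.1558]
tool_rot: [-90.0, 54.8, -3.7]
wrist_force: [5.4, -0.4, 6.9]
opening: 0.29
```

```bash
python3 - <<'E'
from plan import *
applyrow([0,0,0],[-6.9,9.8,0]); where(); snap("w19")
import cv2
a=cv2.imread("pics/w19.png");cv2.imwrite("pics/w19c.png",cv2.resize(a[70:190,140:340],None,fx=4,fy=4,interpolation=cv2.INTER_CUBIC))
E
```

```text
t 18.5 edge press x,y,z -111.3 3.3 60.0 lean 35.18 F [ 5.43 -0.39  6.86] q [-29.  -1. -55.   3.  14. -21.] qd 0.11 trackerr ([0.0, 0.1, -0.26], [-0.6, -2.5, -1.5])
18.5 [ 0.5164 -0.1081  0.1558] [-89.97  54.82  -3.73] [-28.8  -0.7 -55.2   3.   14.2 -20.9] [ 5.43 -0.39  6.86] 0.290080601158177
```

View pics/w19c.png

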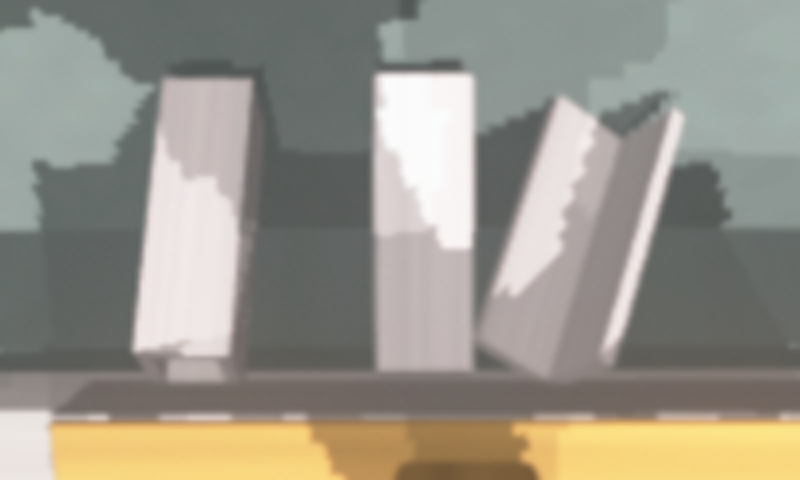

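Emit:
{"method": "step_arm", "body": {"targets": [[[0, 0, 0], [-4, -3, 0], 0], [[0, 0, 0], [-12, -9, 0], 0], [[0, 0, 0], [-24, -17, 0], 0], [[0, 0, 0], [-33, -23, 0], 0], [[0, 0, 0], [-33, -23, 0], 0], [[0, 0, 0], [-33, -23, 0], 0], [[0, 0, 0], [-33, -23, 0], 0], [[0, 0, 0], [-33, -23, 0], 0]]}}

```text
time_s: 19.35
position: [0.5137, -0.107, 0.1928]
tool_rot: [-89.7, 55.2, -3.6]
wrist_force: [-0.1, -0.0, -3.7]
opening: 0.291
```

```bash
python3 - <<'E'
from plan import *
applyrow([0,0,0],[-33,-23,0]); where(); snap("w20")
import cv2
from bench import vision
d=vision.camera("side")["frame"]; cv2.imwrite("pics/side3.png",cv2.resize(d[110:230,210:350],None,fx=4.3,fy=4.3,interpolation=cv2.INTER_CUBIC))
E
```

```text
t 19.35 edge press x,y,z -114.8 4.4 96.7 lean 34.79 F [-0.14 -0.02 -3.69] q [-29.  -5. -51.  11.  14. -21.] qd 0.46 trackerr ([0.12, 0.02, 0.13], [0.5, 1.6, -0.6])
19.35 [ 0.5137 -0.107   0.1928] [-89.74  55.21  -3.58] [-28.8  -4.8 -51.3  11.4  14.1 -20.9] [-0.14 -0.02 -3.69] 0.2906749593146661
```

View pics/w20b.png

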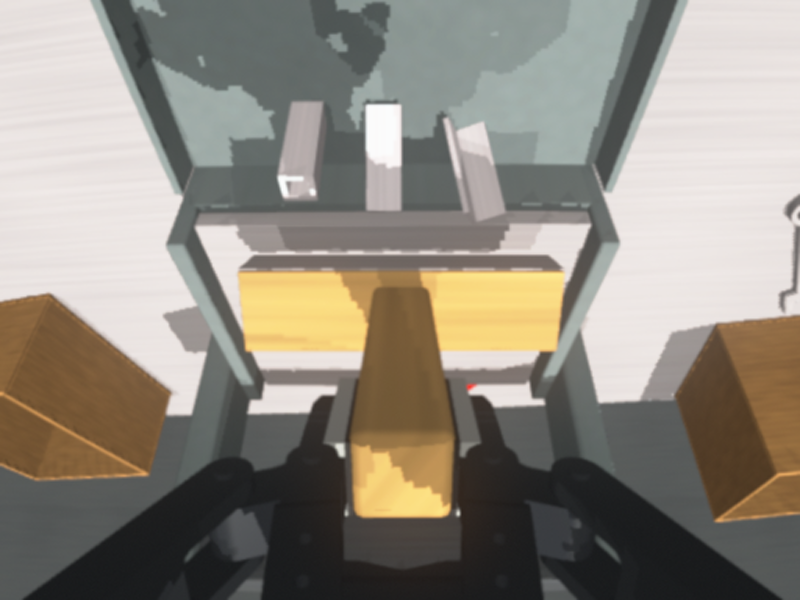

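View pics/side3.png

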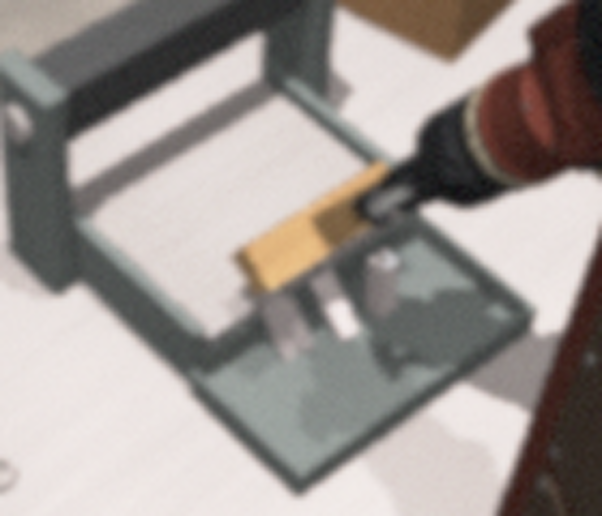

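```bash
python3 - <<'E'
from plan import *
from fw import *
loadw("w20.npz")
def ray(u,v):
    a=np.radians(PQ[2]);M=np.array([[np.cos(a),np.sin(a),0],[-np.sin(a),np.cos(a),0],[0,0,1]])
    P0=onz("wrist",[np.array([u,v])/1.5625-.18],0.0)[0]; P1=onz("wrist",[np.array([u,v])/1.5625-.18],0.1)[0]
    return [ (M@(P-[PQ[0],PQ[1],0])*1000) for P in (P0,P1)]
for n,lo,up in [("tube",(308,102),(297,185)),("flat",(383,101),(385,210)),("angle",(462,125),(485,218)),("bedtop",None,(300,224)),("plate bottom",None,(300,208))]:
    if lo: a,b=ray(*lo); t=.07; print(n,"low on z~7:",(a+(b-a)*.07).round(0))
    a,b=ray(*up); t=(-100-a[0])/(b[0]-a[0]); print(n,"upper at x=-100:",(a+(b-a)*t).round(0))
    for z in (40,50,60):print("   at z",z,(a+(b-a)*z/100).round(0))
E
```

```text
tube low on z~7: [-146.  -48.    7.]
tube upper at x=-100: [-100.  -59.   25.]
   at z 40 [-113.  -55.   40.]
   at z 50 [-121.  -53.   50.]
   at z 60 [-130.  -50.   60.]
flat low on z~7: [-146.   -5.    7.]
flat upper at x=-100: [-100.   -5.   48.]
   at z 40 [-92.  -5.  40.]
   at z 50 [-102.   -5.   50.]
   at z 60 [-111.   -4.   60.]
angle low on z~7: [-130.   41.    7.]
angle upper at x=-100: [-100.   54.   55.]
   at z 40 [-85.  57.  40.]
   at z 50 [-95.  55.  50.]
   at z 60 [-105.   52.   60.]
bedtop upper at x=-100: [-100.  -53.   59.]
   at z 40 [-81. -59.  40.]
   at z 50 [-91. -56.  50.]
   at z 60 [-101.  -53.   60.]
plate bottom upper at x=-100: [-100.  -55.   46.]
   at z 40 [-95. -57.  40.]
   at z 50 [-104.  -54.   50.]
   at z 60 [-113.  -51.   60.]
```

Emit:
{"method": "step_arm", "body": {"targets": [[[0, 0, 0], [-25, -17, 0], 0], [[0, 0, 0], [-25, -17, 0], 0], [[0, 0, 0], [-25, -17, 0], 0], [[0, 0, 0], [-25, -17, 0], 0], [[0, 0, 0], [-25, -17, 0], 0]]}}

```text
time_s: 19.95
position: [0.5134, -0.1071, 0.2229]
tool_rot: [-89.7, 55.2, -3.6]
wrist_force: [0.1, -0.1, -4.2]
opening: 0.293
```

```bash
python3 - <<'E'
from plan import *
applyrow([0,0,0],[-25,-17,0]); where(); snap("w21")
import cv2
a=cv2.imread("pics/w21.png");cv2.imwrite("pics/w21c.png",cv2.resize(a[60:180,140:340],None,fx=4,fy=4,interpolation=cv2.INTER_CUBIC))
E
```

```text
t 19.95 edge press x,y,z -114.9 4.3 126.8 lean 34.81 F [ 0.06 -0.08 -4.23] q [-29.  -7. -48.  17.  14. -21.] qd 0.41 trackerr ([0.11, 0.02, 0.11], [0.7, 1.5, -0.6])
19.95 [ 0.5134 -0.1071  0.2229] [-89.75  55.19  -3.58] [-28.9  -7.4 -48.1  17.2  14.1 -21. ] [ 0.06 -0.08 -4.23] 0.2927997128318515
```

View pics/w21c.png

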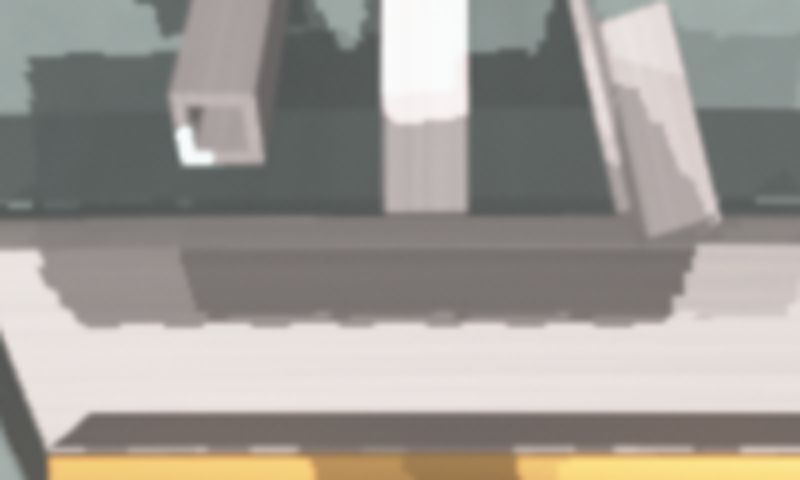

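```bash
cat >> plan.py <<'E'
MAT=np.array([.5037,.319]);MY=25.6
def mt(h):
    R=orient(MY,0); return np.r_[MAT,.004+h]-R.apply([.1024,.001,.0005]),R
E
python3 - <<'E'
from plan import *
p,R,s=state(); setcmd(p,R)
for h in (.11,.05): print(h,mt(h)[0].round(4),rel(*mt(h)))
E
```

```text
0.11 [0.5048 0.319  0.2164] ([-28.51, -8.8, 34.08], [-14.7, 34.7, 424.6])
0.05 [0.5048 0.319  0.1564] ([-28.51, -8.8, 34.08], [34.5, 68.9, 424.5])
```

Emit:
{"method": "step_arm", "body": {"targets": [[[-2, -1, 3], [-15, 3, 30], 0], [[-5, -1.5, 6], [-15, 6, 70], 0], [[-8, -2.5, 10], [-15, 9, 115], 0], [[-11, -3.5, 13], [-15, 13, 160], 0], [[-14, -4.5, 17], [-15, 17, 205], 0], [[-17, -5.5, 21], [-15, 21, 250], 0], [[-20, -6.5, 25], [-15, 25, 295], 0], [[-24, -7.5, 29], [-15, 29, 340], 0], [[-27, -8.5, 32], [-15, 32, 380], 0], [[-28.5, -8.8, 34], [-15, 34, 410], 0], [[-28.5, -8.8, 34], [-15, 35, 425], 0], [[-28.5, -8.8, 34], [-15, 35, 425], 0]]}}

```text
time_s: 21.2
position: [0.5051, 0.321, 0.2159]
tool_rot: [-115.8, 89.8, -0.1]
wrist_force: [0.1, -0.4, -5.0]
opening: 0.292
```

Emit:
{"method": "step_arm", "body": {"targets": [[[0, 0, 0], [0, 0, 0], 0], [[0, 0, 0], [0, 0, 0], 0], [[0, 0, 0], [0, 0, 0], 0], [[0, 0, 0], [0, 0, 0], 0], [[0, 0, 0], [0, 0, 0], 0], [[0, 0, 0], [0, 0, 0], 0]]}}

```text
time_s: 21.8
position: [0.5051, 0.3189, 0.2175]
tool_rot: [-120.8, 89.8, -5.2]
wrist_force: [-0.8, -0.5, -5.1]
opening: 0.295
```

```bash
python3 - <<'E'
from plan import *
applyrow([-28.5,-8.8,34],[-15,35,425]); snap("w22"); p,R,s=state(); print("err",rel(p,R),s["qd"].round(2)); setcmd(p,R)
for h in (.05,.008,.0): print(h,rel(*mt(h)))
E
```

```text
21.8 [0.5051 0.3189 0.2175] [-120.81   89.81   -5.24] [25.3 24.6  2.3 67.5 -0.1 -0.3] [-0.8  -0.54 -5.08] 0.2951522664094684
err ([0.01, 0.09, -0.08], [-1.0, -0.4, -0.7]) [ 0.1   0.13 -0.03  0.08  0.02 -0.07]
0.05 ([-0.02, -0.1, 0.16], [61.0, 0.4, 0.3])
0.008 ([-0.02, -0.1, 0.16], [103.0, 0.5, 0.4])
0.0 ([-0.02, -0.1, 0.16], [111.0, 0.5, 0.4])
```

View pics/w22b.png

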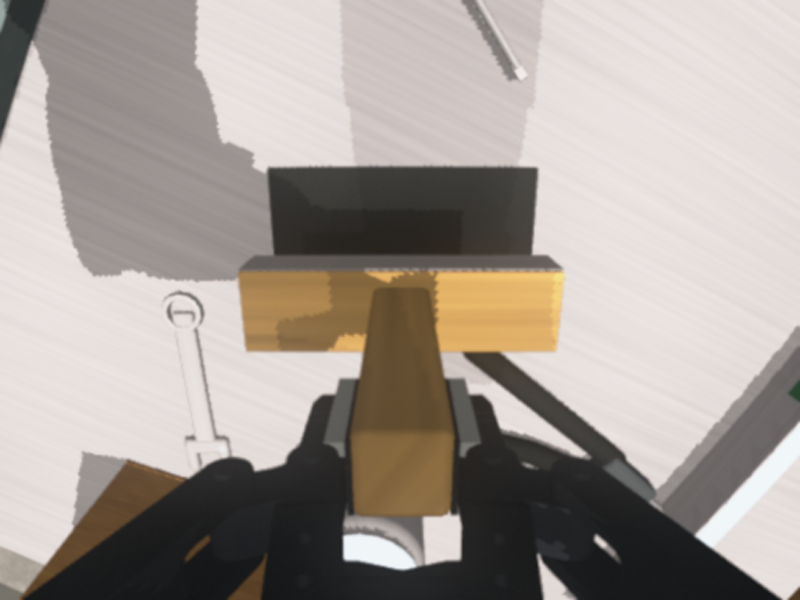

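Emit:
{"method": "step_arm", "body": {"targets": [[[0, 0, 0], [35, 0.5, 0.4], 0], [[0, 0, 0], [70, 0.5, 0.4], 0], [[0, 0, 0], [95, 0.5, 0.4], 0], [[0, 0, 0], [105, 0.5, 0.4], 0], [[0, 0, 0], [105, 0.5, 0.4], 0], [[0, 0, 0], [105, 0.5, 0.4], 0], [[0, 0, 0], [105, 0.5, 0.4], 0], [[0, 0, 0], [105, 0.5, 0.4], 0]]}}

```text
time_s: 22.65
position: [0.5055, 0.3196, 0.1136]
tool_rot: [-110.2, 89.7, 5.4]
wrist_force: [-0.3, 0.6, -3.4]
opening: 0.293
```

```bash
cat > fit5.py <<'E'
from fw import *
from plan import *
import sys
E
python3 - <<'E'
from plan import *
applyrow([0,0,0],[105,.5,.4]); snap("w23"); p,R,s=state(); print("err",rel(p,R)); 
for h in (.003,.0): print(h,rel(*mt(h)))
E
```

```text
22.65 [0.5055 0.3196 0.1136] [-110.15   89.71    5.44] [25.4 28.7 -7.4 53.6 -0.1 -0.2] [-0.33  0.62 -3.42] 0.2929830703463926
err ([-0.02, -0.0, -0.09], [-0.9, -0.7, 0.2])
0.003 ([-0.02, -0.1, 0.16], [3.0, 0.0, -0.0])
0.0 ([-0.02, -0.1, 0.16], [6.0, 0.0, -0.0])
```

View pics/w23b.png

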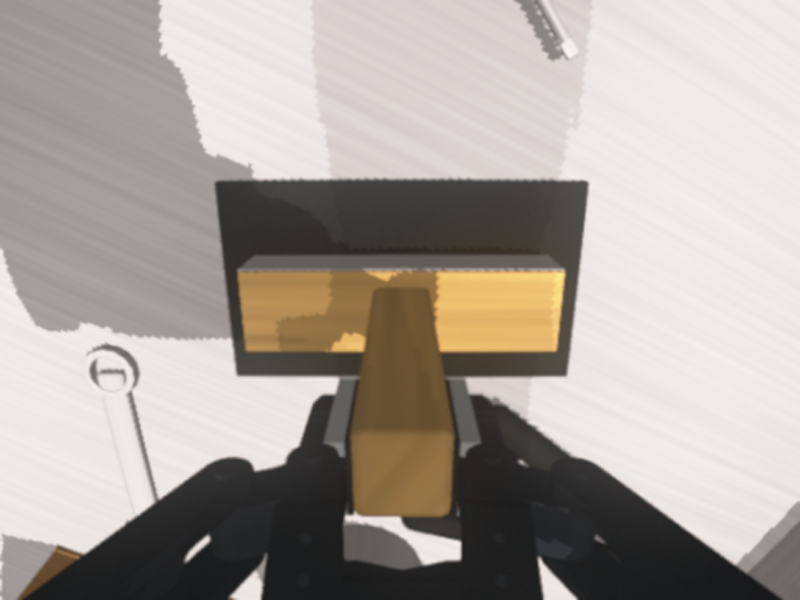

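Emit:
{"method": "step_arm", "body": {"targets": [[[0, 0, 0.1], [2.5, 0, 0], 0], [[0, 0, 0.1], [4, 0, 0], 0], [[0, 0, 0.1], [5, 0, 0], 0], [[0, 0, 0.1], [5, 0, 0], 0], [[0, 0, 0.1], [5, 0, 0], 0], [[0, 0, 0.1], [5, 0, 0], 0], [[0, 0, 0.1], [5, 0, 0], 0]]}}

```text
time_s: 23.4
position: [0.5047, 0.3192, 0.1073]
tool_rot: [-154.2, 89.9, -38.6]
wrist_force: [0.4, -0.3, -4.2]
opening: 0.286
```

Emit:
{"method": "step_arm", "body": {"targets": [[[0, 0, 0], [1, 0, 0], 0], [[0, 0, 0], [1, 0, 0], 0], [[0, 0, 0], [1, 0, 0], 0], [[0, 0, 0], [1, 0, 0], 0]]}}

```text
time_s: 23.8
position: [0.5049, 0.3192, 0.1065]
tool_rot: [-145.0, 89.9, -29.5]
wrist_force: [0.2, -1.9, 0.5]
opening: 0.288
```

```bash
python3 - <<'E'
from plan import *
applyrow([0,0,.1],[6,0,0]); snap("w24"); p,R,s=state(); print("err",rel(p,R), rel(*mt(0)),R.as_matrix()[:,0].round(4))
E
```

```text
23.8 [0.5049 0.3192 0.1065] [-145.04   89.87  -29.45] [25.3 29.2 -7.8 53.  -0.1 -0.2] [ 0.19 -1.94  0.52] 0.287636932566451
err ([-0.01, 0.0, -0.02], [-0.1, -0.2, 0.1]) ([-0.02, -0.1, 0.06], [0.0, 0.0, -0.0]) [ 0.002  -0.0011 -1.    ]
```

View pics/w24b.png

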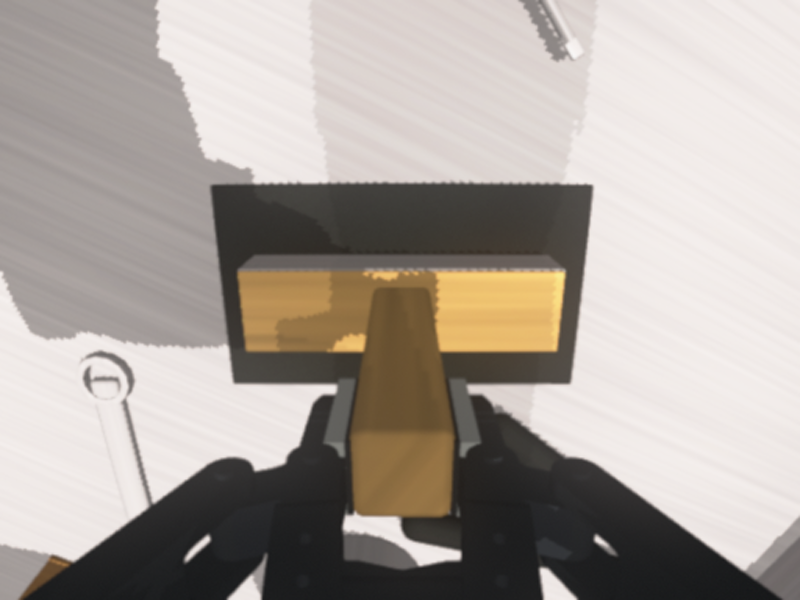

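```bash
sed -e 's/w9.npz/w24.npz/' -e 's/C(216,194)/C(212,186)/;s/C(596,169)/C(592,186)/;s/C(587,369)/C(571,382)/;s/C(250,389)/C(234,382)/' fit3.py > fit6.py; python3 fit6.py | grep -v "\[(" 
```

```text
mat
pose [0.5039 0.3195] yaw 25.58 rms 1.36
scr
pose [0.504  0.3191] yaw 25.41 rms 1.64
scraper base in tool mm [102.5   1.    0.5]
```

Centred to within a millimetre and aligned. Release and retreat straight up.

Emit:
{"method": "step_arm", "body": {"targets": [[[0, 0, 0], [0, 0, 0], 0.5], [[0, 0, 0], [0, 0, 0], 1], [[0, 0, 0], [0, 0, 0], 1], [[0, 0, 0], [0, 0, 0], 1], [[0, 0, 0], [0, 0, 0], 1], [[0, 0, 0], [0, 0, 0], 1], [[0, 0, 0], [-10, 0, 0], 1], [[0, 0, 0], [-40, 0, 0], 1], [[0, 0, 0], [-80, 0, 0], 1], [[0, 0, 0], [-125, 0, 0], 1], [[0, 0, 0], [-150, 0, 0], 1], [[0, 0, 0], [-150, 0, 0], 1]]}}

```text
time_s: 25.05
position: [0.5064, 0.3203, 0.2613]
tool_rot: [-101.8, 89.5, 13.8]
wrist_force: [-0.0, -0.2, 0.1]
opening: 0.998
```

Emit:
{"method": "step_arm", "body": {"targets": [[[0, 0, 0], [0, 60, 0], 1], [[0, 0, 0], [0, 60, 0], 1], [[0, 0, 0], [0, 60, 0], 1], [[0, 0, 0], [0, 60, 0], 1], [[0, 0, 0], [0, 60, 0], 1]]}}

```text
time_s: 25.55
position: [0.4515, 0.2939, 0.2565]
tool_rot: [-130.5, 89.8, -14.9]
wrist_force: [0.3, -0.1, 0.3]
opening: 1.002
```

```bash
python3 - <<'E'
from m import *
snap("w25")
import cv2
from bench import vision
for c in("scene","side"): cv2.imwrite(f"pics/{c}9.png",cv2.resize(vision.camera(c)["frame"],None,fx=1.5,fy=1.5,interpolation=cv2.INTER_CUBIC))
E
```

```text
25.55 [0.4515 0.2939 0.2565] [-130.49   89.85  -14.89] [25.3 17.1 -2.9 69.8 -0.1 -0.2] [ 0.31 -0.11  0.3 ] 1.0021281367519732
```

View pics/w25b.png

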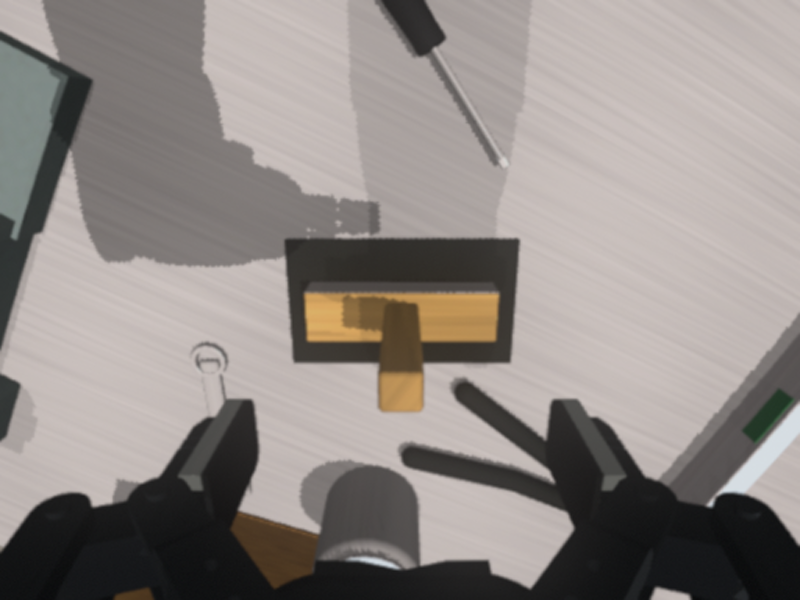

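View pics/scene9.png

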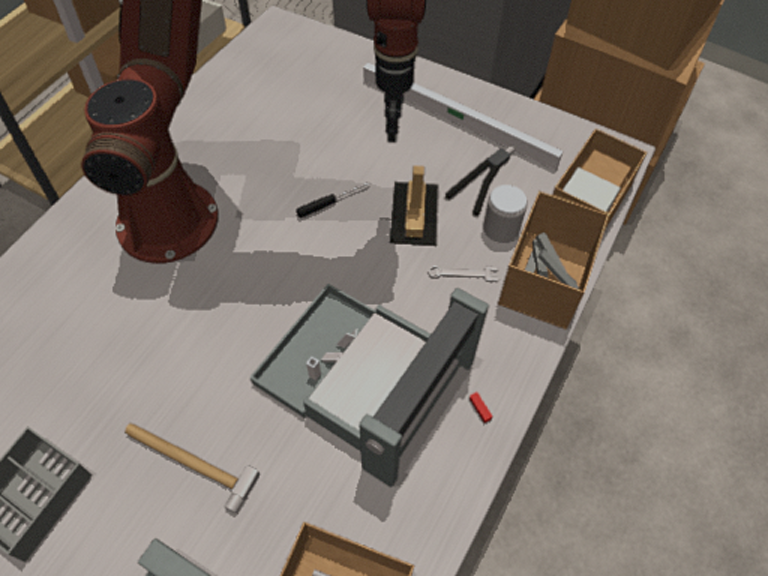

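View pics/side9.png

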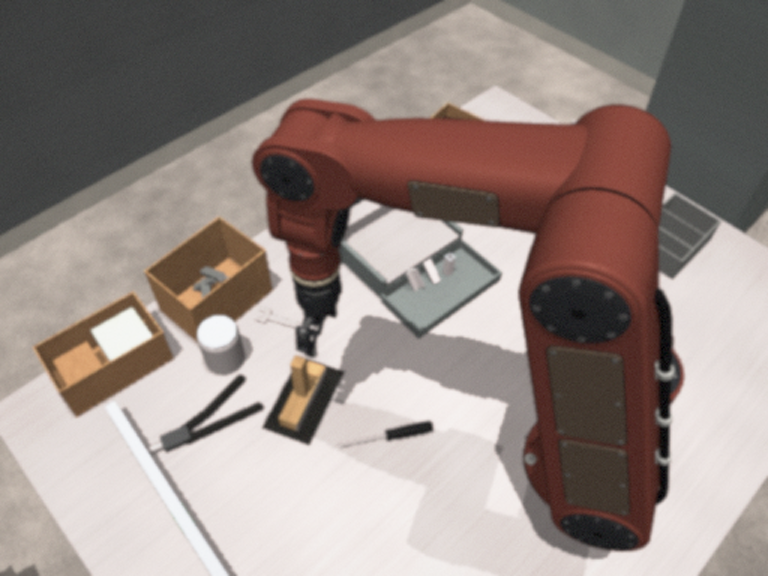

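```bash
python3 - <<'E'
import cv2
a=cv2.imread("pics/scene9.png"); cv2.imwrite("pics/z9.png",cv2.resize(a[275:425,240:440],None,fx=4,fy=4,interpolation=cv2.INTER_CUBIC))
E
```

```text
(no output)
```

View pics/z9.png

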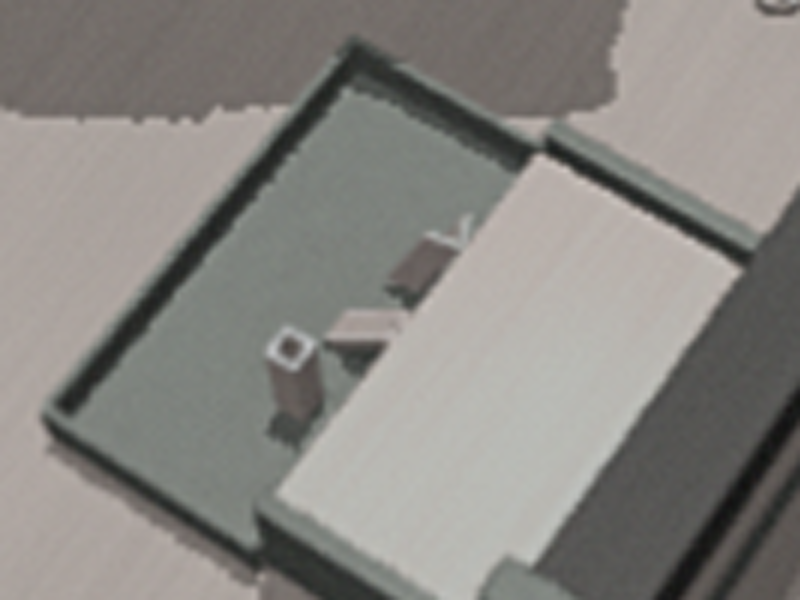

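```bash
python3 -c "
from bench import ticket,read_state
print(ticket.finish_job(), read_state()['time_s'])"
```

```text
the job is handed in; nothing more can be done
the job is handed in; nothing more can be done
```

I cleared all three offcuts into the trough with the scraper, put the scraper back upright on its mat, and handed the job in at about 26 s. No verdict was reported.

**Drawing the offcuts:** I took the scraper by its grip and carried it in under the beam leaning 45°. I eased it to 35°, set its edge down about 80 mm behind the bed's centre, and drew it to the front edge pressing with roughly 5–7 N. Only the scraper touched the offcuts.

**Last checks:**
- **Bed and trough:** The bed is empty. All three offcuts are inside the trough, but not lying flat: the tube stands on end, and the flat and angle lean against the bed's front face.
- **Scraper:** Just before release it was upright, within about 1 mm of the mat's centre and within about 0.2° of its direction. After release it was still standing and the gripper was clear of everything.
- **Other things:** In the pictures the spanner, tin, screwdriver, hammer, riveter and red look-alike are where they were.

**One step that went wrong:** I pushed about 10 mm past the front edge to lay the leaning offcuts flat. The scraper rode up on them instead, with about 11 N upward, so I lifted it off and left them as they were.

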